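# Nest, twist shut and bar the canister set

### The job

Put each of the three small canisters into the base of its own colour in the rack, fully down and upright, and close the cap of that colour (where there is one; a cap may be missing) over it, down onto the base and twisted clockwise to its stop so that its fin lies along the row. When all are packed, last of all lay the wooden retaining bar centred across the rack's two yokes, flat on both rests between the prongs, and let go. Leave the pan, salt dish, timer and spatula where they are.

Things in the scene. Friction and masses are not known exactly. Their poses are not given: they have to be found in the camera images.
- rack: fixed light wood rack, plate 360 x 90 x 10 mm lying on the hob; origin at the centre of its underside, x along the row, z up. The three bases stand in the row at rack x = -100, 0 and +100 mm, in an order that varies. Two yoke posts stand at rack x = +-163 mm (each 24 mm along x, 74 mm along y)
- bar_rest (a point): point midway between the two yokes, level with their flat rests, 135 mm above the hob, axes as the rack's: the centre of the bar's underside belongs here, bar along the row. Dark wood prongs rise 20 mm beside each rest and leave a slot 46 mm wide (y = +-23 mm). Closed caps' fins end at 126 mm, below the bar
- base_red: red base of an outer canister, fixed on the rack; origin on its axis at its underside, 10 mm above the hob, axes parallel to the rack's. Flange 86 mm diameter, 4 mm thick, on which the cap's rim lands. Round neck, 60 mm outside (57 at its top), top 20 mm above the origin, with a pocket 55 mm wide (52 at the mouth), its flat floor 10 mm above the origin
- base_green: green base of an outer canister, fixed on the rack; origin on its axis at its underside, 10 mm above the hob, axes parallel to the rack's. Shape as the red base. Two black lugs stick out of the neck on its +x and -x sides to radius 35 mm, 13 to 17 mm above the origin, each spanning from 12 degrees anticlockwise to 28 degrees clockwise of the x axis, seen from above
- base_yellow: yellow base of an outer canister, fixed on the rack; origin on its axis at its underside, 10 mm above the hob, axes parallel to the rack's. Shape as the red and green bases. On all three a black stop under each lug ends the cap's clockwise turning about 3 degrees past the closed angle
- jar_red_mid (a point): centre of the small loose red inner canister: plain closed cylinder, 48 mm diameter, 64 mm tall, white 8 mm top (45 mm diameter), about 0.12 kg; point on its axis half-way up, 32 mm above its underside; z up. Seated, its underside is on the pocket floor
- jar_green_mid (a point): centre of the small loose green inner canister: plain closed cylinder, 48 mm diameter, 64 mm tall, white 8 mm top (45 mm diameter), about 0.12 kg; point on its axis half-way up, 32 mm above its underside; z up. Seated, its underside is on the pocket floor
- jar_yellow_mid (a point): centre of the small loose yellow inner canister: plain closed cylinder, 48 mm diameter, 64 mm tall, white 8 mm top (45 mm diameter), about 0.12 kg; point on its axis half-way up, 32 mm above its underside; z up. Seated, its underside is on the pocket floor
- cap_red_grip (a point): grip point of the loose red cap (absent in some starts), z up. Hollow round hood open below, 84 mm outside, 76 inside, 78 mm tall to its roof; white upright fin on the roof, 56 mm long (cap's x), 16 thick (y), 34 tall. Site in the fin on the axis, 100 mm above the bottom rim, 22 above the roof, 12 below the fin's top. 0.15 kg
- cap_green_grip (a point): grip point of the loose green cap (absent in some starts), z up. Shape as the red cap. Two steel lugs (low centre of mass) inside the bottom rim on its +x and -x sides, under the fin's ends, reach in to radius 32.5 mm, 12 mm wide, 5 high. Set down with them on top of the base's lugs, it stays 13 mm too high
- cap_yellow_grip (a point): grip point of the loose yellow cap (absent in some starts), z up. Shape as the others. To close any cap: lower it with the fin 60 degrees (30 to 130 works) anticlockwise, from above, of the base's x axis until the rim is on the flange; turn clockwise to the stop: fin along the base's x (either way round), cap lugs under the base's
- bar_grip (a point): grip point of the loose wooden retaining bar: 360 mm long (x), 34 mm wide (y), 12 mm thick, about 0.2 kg, with a dark grip block in the middle of its top, 70 mm long (x), 20 mm wide (y), 32 mm tall. The point is in the block over the bar's centre, 30 mm above the bar's underside and 14 mm below the block's top; z up
- saucepan: stainless saucepan with its silicone lid on, 158 mm diameter, 103 mm tall to the knob, side handle; origin under its centre; bystander
- salt_dish: white ceramic salt dish, 76 mm diameter, 30 mm high; origin under its centre; bystander
- timer: round plastic timer dial, 68 mm diameter, 32 mm high; origin under its centre; bystander
- spatula: wooden spatula lying flat, its long axis x; bystander
Things that resemble listed ones, but are neither listed nor needed, are in the scene too. Leave any black look-alike of the part that bears cap_green_grip alone.

How it is judged:
On the way, in this order (a step that is already met when the one before it is completed fails the run):
1. every small canister is seated in the base of its colour and every cap that is present is closed over it: rim on the flange and twisted shut (horizontal distance between each of jar_red_mid, cap_red_grip and base_red below 0.006 m and angle between each of jar_red_mid, jar_green_mid, jar_yellow_mid's own z axis and vertical below 0.1 rad and z of jar_red_mid in the frame of base_red between 0.038 and 0.046 m and angle between each of cap_red_grip, cap_green_grip, cap_yellow_grip's own z axis and vertical below 0.08 rad and z of cap_red_grip in the frame of base_red between 0.1 and 0.1075 m and angle between the x axis of cap_red_grip and the x axis of base_red, either way round below 0.16 rad and horizontal distance between each of jar_green_mid, cap_green_grip and base_green below 0.006 m and z of jar_green_mid in the frame of base_green between 0.038 and 0.046 m and z of cap_green_grip in the frame of base_green between 0.1 and 0.1075 m and angle between the x axis of cap_green_grip and the x axis of base_green, either way round below 0.16 rad and horizontal distance between each of jar_yellow_mid, cap_yellow_grip and base_yellow below 0.006 m and z of jar_yellow_mid in the frame of base_yellow between 0.038 and 0.046 m and z of cap_yellow_grip in the frame of base_yellow between 0.1 and 0.1075 m and angle between the x axis of cap_yellow_grip and the x axis of base_yellow, either way round below 0.16 rad), for 0.2 s.
2. the bar lies across both yokes (x of bar_grip in the frame of rack between -0.016 and 0.016 m and y of bar_grip in the frame of rack between -0.007 and 0.007 m and z of bar_grip in the frame of rack between 0.16 and 0.17 m and angle between the x axis of bar_grip and the x axis of rack, either way round below 0.06 rad and angle between bar_grip's own z axis and vertical below 0.06 rad), for 0.2 s.
At the end, for the whole second after the job is handed in: Canisters in own pockets (6 mm off axis, 4 mm off floor, tilt 0.1 rad); caps present on own bases (6 mm, rim 4 mm off flange, tilt 0.08), fin within 0.16 rad of row; bar on both rests (height 5 mm, 16 mm along, 7 mm across, 0.06 rad); all released; bystanders within 30 mm (all of step 1 and all of step 2); the robot touches nothing.
It fails at once if a bystander (pan, salt dish, timer, spatula) is moved more than 30 mm (distance of any of saucepan, salt_dish, timer, spatula from where it was at the start of the episode above 0.03 m).
Of cap_red, cap_green, cap_yellow only 2 to 3 are there at a start; the rules pass over those that are not, and their reading is None.
At some moment in a run one of cap_red, cap_green, cap_yellow, bar may be knocked a few centimetres aside while the robot is not near it.
It also fails if it takes over 210 s, if anything falls off the work surface, if the arm or the gripper's body presses on something with over 40 N, if the wrist force passes 120 N, or if a joint passes its speed limit or range.

### The arm

A 6-joint arm with a two-finger parallel gripper is mounted at the origin on the work surface. World frame = base frame: x ahead of the robot, y to its left, z up, the work surface at z = 0. Lengths are in m, angles in rad, forces in N, time in s.
With the tool pointing down it reaches from about 0.225 to 0.875 m from the base axis. Payload 3.4 kg.
Tool frame: the origin (TCP) lies at the very end of the fingers, on their centre line; the grasp point (between the pads) lies 19 mm behind it; z points along the fingers, y is the direction in which the jaws open and shut (so a half turn about z gives the same grasp; the last joint's range is limited). The gripper opens to 85 mm and grips with 20 to 120 N. Pads are 22 mm wide; open, the fingers measure 114 mm over their backs; the gripper's body (76 mm by 85 mm) begins 54 mm behind the grasp point. The pads swing forward as they close: fully open they stand 13 mm farther back than shut.
Start: joints at [1.146, 0.276, 1.505, -0, 1.361, -0.121], TCP at [0.172, 0.549, 0.231] pointing down, gripper open.
Joint ranges: [-2.89, 2.89], [-0.75, 2.08], [0.22, 2.7], [-1.18, 4.32], [0.11, 2.71], [-2.7, 2.7]. Speed limits (rad/s): [2.57, 2.57, 3.14, 3.14, 3.14, 3.14].

### API

Orientations are given as a unit quaternion [w, x, y, z].
In Python, from rig import get_state, get_image, calibration, sign_off gives the robot as it stands. The module is installed in compiled form; this text tells all that it offers.
- The arm moves only by the tool drive_tool, never from a script. Its argument "targets" is one flat list of numbers, 7 for each row, row after row: the turn, a rotation vector about the tool's x, y, z in degrees, then the shift along the tool's x, y, z in mm, then the opening, from 0 (shut) to 1 (fully open). In form: [wx, wy, wz, tx, ty, tz, fingers, wx, wy, wz, tx, ty, tz, fingers, ...]. A call has 1 to 12 rows; each row shifts and turns the commanded pose from where the row before left it, along the tool's axes as they then stand; what a row does not reach is not made up. A row lasts 1/8 s, in which the tool goes at most 62.5 mm and 10.7 degrees, less where a joint would pass 70% of its speed; a pose out of reach is approached as far as the arm can. A call is refused whole if a number of a shift passes 62.5 or a number of a turn 10.7, either way. A call with a gripper value outside its range is refused whole. The fingers move at their own pace and stop on an object; "grip_force" is the grip in N (left out, the last holds). Time passes only in rows, so rows that do not move let the fingers close. It gives the time, the measured TCP pose, the force and the opening at its end, in the units of the state.
- get_state(): the state, without advancing time (a new reading comes with each control period).
- get_image(name): name is "scene" or "top" or "wrist"; returns the picture (400x640x3 uint8, red, green, blue); there is no depth.
- calibration(name): a dict with "mtx" (3x3 intrinsics, pixels), "world_to_cam" (4x4, takes a point from world to camera coordinates); the wrist camera has in their place "hand_eye" (4x4, takes a point from camera to tool coordinates, whose origin is the TCP and whose axes are the flange's). Camera axes: x right, y down, z forward; pixel columns grow to the right and rows downward; lengths in m; the calibration is good to about 2 mm. The wrist camera is an equidistant fisheye: a pixel r from the principal point sees the ray r / f radians off the axis. A picture is of the moment at which its call begins: read the wrist's pose just before it. calibration takes no time and is no camera call.
- sign_off(): hands the job in, once; it reports no verdict.
The state is a dict: "clock": time; "qpos": joint angles; "qd": joint speeds; "effort": joint torques, N m; "position": TCP position; "ee_rot": TCP orientation; "contact_force": force on the tool from outside, world axes, zero at the start; "moment": the same for the moment, N m; "width": finger opening in m.
Only numpy, scipy, OpenCV 4.12 (cv2) and the standard library are available. Lean on these libraries where they do the work, as an engineer would, in place of code of your own. Each camera call takes 0.05 s, during which the arm holds its last target.

## Working session

There is one attempt and no reset: what is moved stays moved. The work goes in short steps, Python scripts to look and compute and a tool call to move; the robot and the scene stay as the last step left them, time stands still between calls to the robot, and variables do not carry over. Pictures are saved under pics/ and viewed, and the job is handed in when it is done.

Besides the shell and the picture viewer there is one more tool, called in YAML: its name, and indented under it one key for each argument. drive_tool: Moves the arm, as the interface text tells. Its arguments: {"type":"object","properties":{"targets":{"type":"array"},"grip_force":{"type":"number"}},"required":["targets"]}

```bash
ls; mkdir -p pics; python3 - <<'E'
from rig import *
import cv2,numpy as np
np.set_printoptions(precision=4,suppress=True)
print(get_state())
for n in ["scene","top","wrist"]:
    print(n,calibration(n))
    cv2.imwrite(f"pics/{n}0.png",get_image(n)[:,:,::-1])
E
```

```text
pics
{'clock': 0.0, 'qpos': array([ 1.1459,  0.2766,  1.5061,  0.    ,  1.3607, -0.121 ]), 'qd': array([-0.0006,  0.0006, -0.002 ,  0.001 , -0.0001, -0.0003]), 'effort': array([ -0.0005, -41.676 , -24.58  ,  -0.0006,   0.0109,  -0.    ]), 'position': array([0.1718, 0.5482, 0.2304]), 'ee_rot': array([-0.0002,  0.1513,  0.9885, -0.0009]), 'contact_force': array([-0.3302,  0.6355,  0.0442]), 'moment': array([-0.048 , -0.0134,  0.0414]), 'width': 0.0851633013060694}
scene {'mtx': array([[479.5165,   0.    , 322.4385],
       [  0.    , 479.5165, 203.3408],
       [  0.    ,   0.    ,   1.    ]]), 'world_to_cam': array([[ 0.3538,  0.9351,  0.0212, -0.2081],
       [ 0.5834, -0.2029, -0.7865, -0.2502],
       [-0.7311,  0.2906, -0.6173,  1.7947],
       [ 0.    ,  0.    ,  0.    ,  1.    ]])}
top {'mtx': array([[486.3939,   0.    , 312.294 ],
       [  0.    , 486.3939, 202.5913],
       [  0.    ,   0.    ,   1.    ]]), 'world_to_cam': array([[-0.0041, -0.9999,  0.0097,  0.0014],
       [-0.9807,  0.0021, -0.1956,  0.5623],
       [ 0.1956, -0.0103, -0.9806,  1.1677],
       [ 0.    ,  0.    ,  0.    ,  1.    ]])}
wrist {'mtx': array([[309.7069,   0.    , 321.1698],
       [  0.    , 309.7069, 198.9442],
       [  0.    ,   0.    ,   1.    ]]), 'hand_eye': array([[ 0.0005, -0.9545, -0.2981,  0.0749],
       [ 1.    ,  0.0006, -0.0002,  0.0015],
       [ 0.0004, -0.2981,  0.9545, -0.1414],
       [ 0.    ,  0.    ,  0.    ,  1.    ]])}
```

View pics/scene0.png

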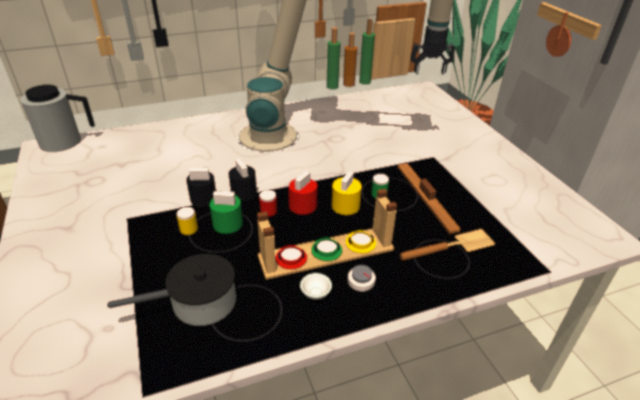

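View pics/top0.png

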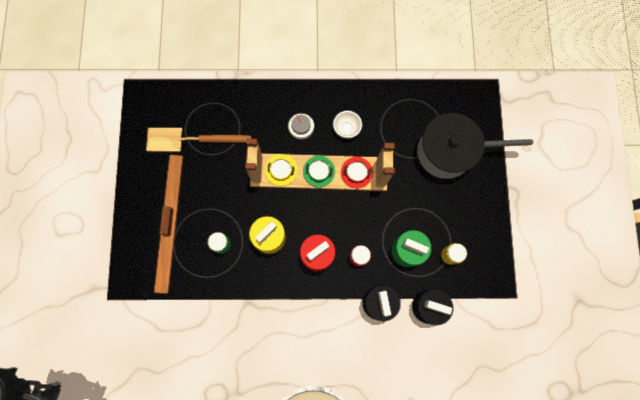

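View pics/wrist0.png

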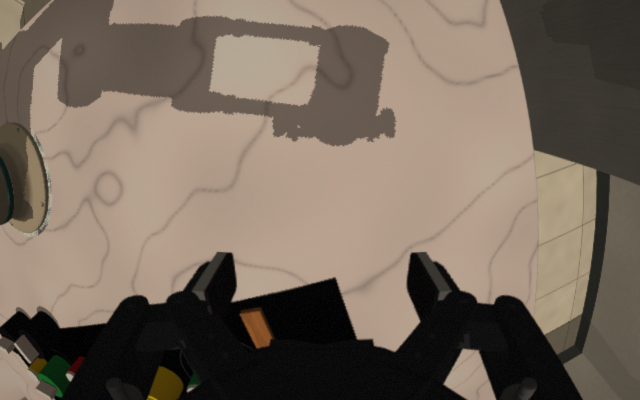

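```bash
cat > h.py <<'E'
from rig import *
import cv2,numpy as np
from scipy.spatial.transform import Rotation as R
np.set_printoptions(precision=4,suppress=True)
C={n:calibration(n) for n in ("scene","top","wrist")}
def proj(n,P):
    P=np.atleast_2d(P); T=C[n]["world_to_cam"]; q=P@T[:3,:3].T+T[:3,3]
    u=q@C[n]["mtx"].T; return u[:,:2]/u[:,2:]
def ray(n,uv,pose=None):
    uv=np.atleast_2d(np.float64(uv)); K=C[n]["mtx"]
    if n!="wrist":
        T=np.linalg.inv(C[n]["world_to_cam"])
        d=np.c_[(uv-K[:2,2])/K[0,0],np.ones(len(uv))]@T[:3,:3].T
        return T[:3,3],d/np.linalg.norm(d,axis=1)[:,None]
    v=(uv-K[:2,2])/K[0,0]; th=np.linalg.norm(v,axis=1)+1e-12
    d=np.c_[v/th[:,None]*np.sin(th)[:,None],np.cos(th)]
    Tw=pose@C[n]["hand_eye"]
    return Tw[:3,3],d@Tw[:3,:3].T
def plane(n,uv,z,pose=None):
    o,d=ray(n,uv,pose); return o+d*((z-o[2])/d[:,2])[:,None]
def wproj(P,pose):
    T=np.linalg.inv(pose@C["wrist"]["hand_eye"]); q=np.atleast_2d(P)@T[:3,:3].T+T[:3,3]
    r=np.linalg.norm(q[:,:2],axis=1)+1e-12; th=np.arctan2(r,q[:,2]); K=C["wrist"]["mtx"]
    return q[:,:2]/r[:,None]*th[:,None]*K[0,0]+K[:2,2]
def pose(s=None):
    s=s or get_state(); M=np.eye(4); q=s["ee_rot"]
    M[:3,:3]=R.from_quat([q[1],q[2],q[3],q[0]]).as_matrix(); M[:3,3]=s["position"]; return M
def tri(a,b):
    (o1,d1),(o2,d2)=a,b; d1,d2=d1[0],d2[0]
    t=np.linalg.lstsq(np.c_[d1,-d2],o2-o1,rcond=None)[0]
    p,q=o1+t[0]*d1,o2+t[1]*d2; return (p+q)/2,np.linalg.norm(p-q)
def wpic():
    p=pose(); return get_image("wrist"),p
def save(n,im): cv2.imwrite(f"pics/{n}.png",im[:,:,::-1])
E
python3 - <<'E'
import cv2
a=cv2.imread("pics/top0.png"); cv2.imwrite("pics/t1.png",cv2.resize(a[120:320,140:480][:, :],None,fx=2.35,fy=2.35,interpolation=cv2.INTER_CUBIC))
a=cv2.imread("pics/scene0.png"); cv2.imwrite("pics/s1.png",cv2.resize(a[140:300,160:500],None,fx=2.35,fy=2.35,interpolation=cv2.INTER_CUBIC))
E
```

```text
(no output)
```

View pics/t1.png

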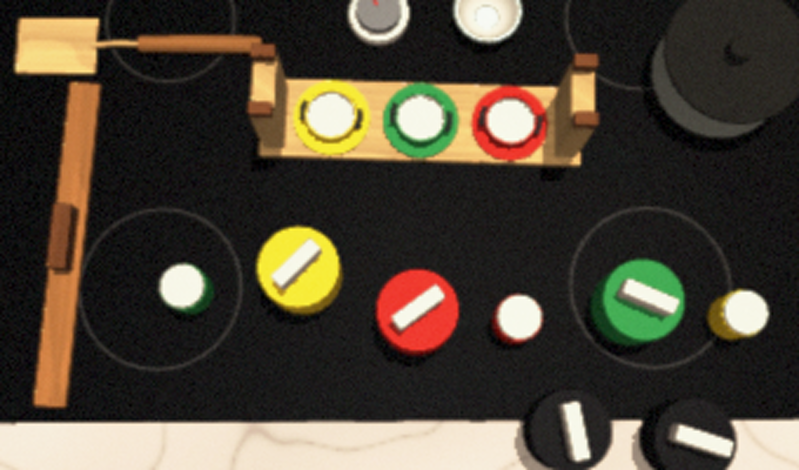

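View pics/s1.png

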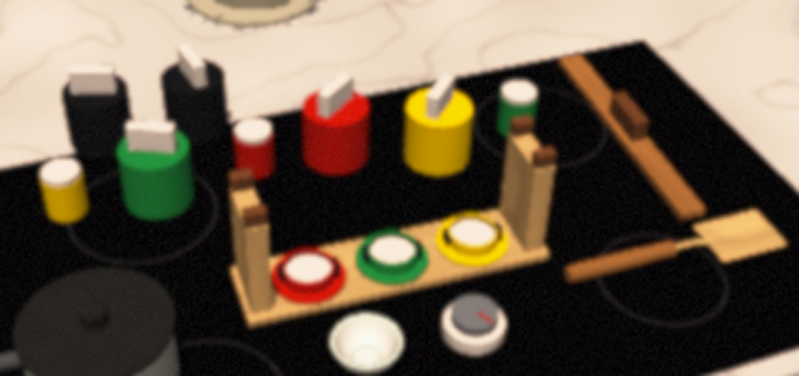

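The picture shows the colour candidates in the top view. The caps are yellow (267,235), red (318,252), green (413,248), with two black decoys at (381,303) and (434,307). The jars have white tops: green (218,243), red (360,256), yellow (454,254). The bases are yellow, green, red at (281,170), (318,171), (357,173), and the bar is at (170,222).

```bash
cat > m.py <<'E'
from h import *
def comps(mask,amin=30):
    n,l,s,c=cv2.connectedComponentsWithStats(mask.astype(np.uint8),connectivity=8)
    return [(i,s[i],c[i],l==i) for i in range(1,n) if s[i,4]>=amin]
def measure(im,n):
    hsv=cv2.cvtColor(im,cv2.COLOR_RGB2HSV).astype(int); H,S,V=hsv[...,0],hsv[...,1],hsv[...,2]
    m={"red":((H<6)|(H>174))&(S>150)&(V>50),"yellow":(H>22)&(H<34)&(S>150)&(V>60),"green":(H>45)&(H<85)&(S>120)&(V>30),"white":(S<60)&(V>150)}
    out={}
    for k,v in m.items():
        out[k]=comps(v); 
    return out
if __name__=="__main__":
    import sys
    for n in ("top","scene"):
        im=cv2.imread(f"pics/{n}0.png")[:,:,::-1].copy(); print(n)
        for k,v in measure(im,n).items():
            for i,s,c,mm in v:
                if s[4]<3000:
                    cn=max(cv2.findContours(mm.astype(np.uint8),cv2.RETR_EXTERNAL,cv2.CHAIN_APPROX_NONE)[0],key=cv2.contourArea)
                    r=cv2.minAreaRect(cn); print(k,s,c.round(1),"rect",np.round(r[0],1),np.round(r[1],1),round(r[2]))
E
python3 m.py
```

```text
top
red [341 156  32  32 422] [356.  172.9] rect [356.2 172.3] [30.4 29.7] 45
red [299 234  37  37 857] [317.1 252.3] rect [317.3 251.8] [35.4 36.1] 45
red [349 251  15  15  42] [353.4 260.8] rect [354.3 260.3] [18.4  7.2] 49
yellow [265 153  33  33 482] [281.2 170.1] rect [281.  169.5] [31.8 31.8] 45
yellow [249 216  37  38 827] [266.8 233.8] rect [266.6 233.3] [36.  35.9] 61
green [303 156  32  31 378] [318.5 172.1] rect [318.5 171. ] [30.4 30.4] 45
green [391 230  41  37 897] [410. 249.] rect [411.5 249. ] [36.1 38.9] 45
green [217 237  14  17  69] [226.  246.8] rect [225.2 246.7] [ 7.8 18. ] 34
white [  0   0   7  49 194] [ 1.9 17.3] rect [ 3. 24.] [48.  6.] 90
white [623   0  17  69 682] [633.2  30.4] rect [631.  34.] [68. 16.] 90
white [333 111  29  27 607] [347.1 123.8] rect [347. 124.] [26. 28.] 90
white [288 114  26  24 402] [300.9 125.1] rect [300.5 125.5] [23. 25.] 90
white [271 160  20  18 268] [280.3 168.4] rect [280.3 168.3] [17.7 17. ] 45
white [309 160  20  19 293] [318.6 169.4] rect [318.5 169. ] [18. 19.] 90
white [348 162  19  18 266] [356.9 170.7] rect [356.8 170.
[... 5109 characters left out ...]
.9 325.7] [52.3 25.8] 42
white [546 312  18  17 162] [554.7 318.9] rect [556.  320.4] [14.1 18.3] 73
white [526 319  28  29 435] [541.  330.9] rect [541.6 330.5] [31.9 16.6] 49
white [575 332  16  22 134] [583.4 341.1] rect [584.6 343.1] [13.2 23.7] 29
white [ 508  353   92   47 1792] [559.  383.2] rect [553.5 384. ] [40.5 82.4] 65
white [587 352  13  18  63] [593.3 360.9] rect [593.2 360.3] [ 9.9 16.3] 17
white [625 374  15  19 141] [634.2 382.1] rect [632. 383.] [18. 14.] 90
white [485 385  31  15 213] [500.  393.5] rect [500. 392.] [30. 14.] 0
white [610 387  15  13  33] [617.2 393.7] rect [617.3 393.6] [17.2  5.1] 38
white [577 389  37  11 228] [597.5 395.6] rect [595. 394.] [10. 36.] 90
```

```bash
python3 - <<'E'
from h import *
for n,t,s in [("jg",(216.9,241.3),(380.4,178.6)),("basewY",(280.3,168.4),(360.6,238.2)),("basewG",(318.6,169.4),(326.5,245.8)),("basewR",(356.9,170.7),(290.7,253.6))]:
    print(n,*tri(ray("top",t),ray("scene",s)))
for h in (0,0.008):
    print("hob",h)
    for n,t,z in [("jarG",(216.9,241.3),.064),("jarR",(360.6,254.4),.064),("jarY",(457.2,252.4),.064),("fY",(265.5,231.5),.112),("fR",(317.6,250.4),.112),("fG",(416.3,245.6),.112),("bY",(281,169.5),.018),("bG",(318.5,171),.018),("bR",(356.2,172.3),.018),("pfY",(280.3,168.4),.02),("pfG",(318.6,169.4),.02),("pfR",(356.9,170.7),.02)]:
        print(n,plane("top",t,z+h)[0])
print(plane("scene",(209,255),0),plane("scene",(130,218),0.0))
# hob corners
E
```

```text
jg [0.4649 0.2356 0.0631] 0.002753676444946087
basewY [0.6595 0.0835 0.0274] 0.0023268697145042597
basewG [ 0.6567 -0.0162  0.0275] 0.0026858599094724592
basewR [ 0.653  -0.1162  0.0274] 0.0026674261214867357
hob 0
jarG [0.4643 0.2342 0.064 ]
jarR [ 0.4311 -0.118   0.064 ]
jarY [ 0.4352 -0.3554  0.064 ]
fY [0.4816 0.1112 0.112 ]
fR [ 0.4365 -0.0118  0.112 ]
fG [ 0.4471 -0.2448  0.112 ]
bY [0.6587 0.0811 0.018 ]
bG [ 0.6544 -0.0174  0.018 ]
bR [ 0.6508 -0.1165  0.018 ]
pfY [0.6611 0.0829 0.02  ]
pfG [ 0.6582 -0.0177  0.02  ]
pfR [ 0.6546 -0.1182  0.02  ]
hob 0.008
jarG [0.4634 0.2327 0.072 ]
jarR [ 0.4304 -0.1171  0.072 ]
jarY [ 0.4345 -0.3529  0.072 ]
fY [0.4805 0.1105 0.12  ]
fR [ 0.4357 -0.0116  0.12  ]
fG [ 0.4462 -0.243   0.12  ]
bY [0.6565 0.0807 0.026 ]
bG [ 0.6523 -0.0172  0.026 ]
bR [ 0.6486 -0.1157  0.026 ]
pfY [0.6589 0.0824 0.028 ]
pfG [ 0.6561 -0.0175  0.028 ]
pfR [ 0.6524 -0.1174  0.028 ]
[[ 0.558  -0.3161  0.    ]] [[ 0.3268 -0.5057  0.    ]]
```

```bash
cat >> h.py <<'E'
def yawy(M): return np.degrees(np.arctan2(M[1,1],M[0,1]))
def go(x,y,z,yaw=None):
    """tool-frame mm to target after rotation to yaw (of tool y; mod 180)"""
    s=get_state(); M=pose(s); y0=yawy(M); w=0
    tilt=np.degrees(np.arccos(-M[2,2]))
    if yaw is not None: w=-((yaw-y0+90)%180-90)   # + = clockwise from above
    q6=np.degrees(s["qpos"][5])
    Rn=M[:3,:3]@R.from_rotvec([0,0,np.radians(w)]).as_matrix()
    d=Rn.T@(np.array([x,y,z])-M[:3,3])*1000
    print(f"clock {s['clock']:.2f} pos {M[:3,3]} yaw {y0:.2f} tilt {tilt:.2f} q6 {q6:.0f} w {s['width']*1000:.1f} F {s['contact_force'].round(1)}")
    print(f"  wz {w:.1f} ({abs(w)/10.7:.1f} rows)  t {d.round(1)}  ({np.linalg.norm(d)/62.5:.1f} rows)")
E
python3 -c "
from h import *
go(.464,.234,.25,-2.3)
g=R.identity
"
```

```text
clock 0.15 pos [0.1718 0.5483 0.2306] yaw 72.60 tilt 0.08 q6 -7 w 85.7 F [-0.1 -0.5 -0.3]
  wz 74.9 (7.0 rows)  t [-302.4  304.5  -19.1]  (6.9 rows)
```

drive_tool:
  targets: [0, 0, 10.7, 0, 0, 0, 1, 0, 0, 10.7, 0, 0, 0, 1, 0, 0, 10.7, 0, 0, 0, 1, 0, 0, 10.7, 0, 0, 0, 1, 0, 0, 10.7, 0, 0, 0, 1, 0, 0, 10.7, 0, 0, 0, 1, 0, 0, 10.7, 0, 0, 0, 1, 0, 0, 0, -40, 40, -3, 1, 0, 0, 0, -40, 40, -3, 1, 0, 0, 0, -40, 40, -3, 1, 0, 0, 0, -40, 40, -3, 1, 0, 0, 0, -40, 40, -3, 1]

```text
clock: 1.65
position: [0.3647, 0.3393, 0.2463]
ee_rot: [-0.0, 0.721, 0.693, 0.0]
contact_force: [0.8, -0.4, -0.2]
width: 0.085
```

drive_tool:
  targets: [0, 0, 0, -40, 40, -3, 1, 0, 0, 0, -40, 40, -2, 1, 0, 0, 0, -22, 24, 0, 1, 0, 0, 0, 0, 0, 0, 1]

```text
clock: 2.15
position: [0.465, 0.233, 0.2508]
ee_rot: [0.0, 0.723, 0.691, -0.0]
contact_force: [-0.1, 0.7, 0.1]
width: 0.0854
```

```bash
python3 - <<'E'
from h import *
im,p=wpic(); print(p); save("w1",im); np.save("w1.npy",p); go(.464,.234,.25,-2.3)
print(wproj([.464,.234,.064],p))
save("top2",get_image("top"))
E
```

```text
[[ 0.0441  0.999  -0.0003  0.465 ]
 [ 0.999  -0.0441 -0.0005  0.233 ]
 [-0.0005 -0.0003 -1.      0.2508]
 [ 0.      0.      0.      1.    ]]
clock 2.20 pos [0.4638 0.2341 0.2508] yaw -2.43 tilt 0.08 q6 22 w 85.4 F [-0.   0.6 -0.9]
  wz -0.1 (0.0 rows)  t [-0.1  0.2  0.8]  (0.0 rows)
[[318.6681 175.7751]]
```

View pics/w1.png

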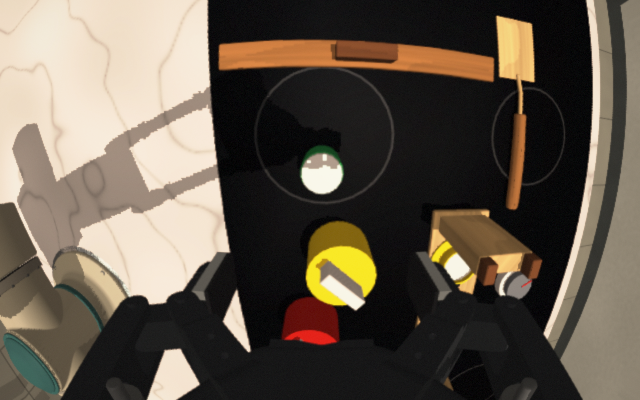

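```bash
cat >> h.py <<'E'
def disk(im,p,guess,z,r=30,dbg=None):
    """bright low-saturation top disk near expected pixel -> world xy at plane z"""
    g=wproj(guess,p)[0]; x0,y0=(g-r).astype(int); c=im[y0:y0+2*r,x0:x0+2*r]
    h=cv2.cvtColor(c,cv2.COLOR_RGB2HSV).astype(int); m=((h[...,1]<90)&(h[...,2]>85)).astype(np.uint8)
    cn=max(cv2.findContours(m,cv2.RETR_EXTERNAL,cv2.CHAIN_APPROX_NONE)[0],key=cv2.contourArea)
    hull=cv2.convexHull(cn)[:,0]+[x0,y0]
    P=plane("wrist",hull,z,p)[:,:2]
    (c0,rad)=cv2.minEnclosingCircle(np.float32(P*1000))
    e=cv2.fitEllipse(np.float32(P*1000)) if len(P)>5 else None
    if dbg: save(dbg,cv2.resize(np.hstack([c,np.repeat(m[...,None]*255,3,2)]),None,fx=6,fy=6,interpolation=cv2.INTER_NEAREST))
    return np.array(c0)/1000,rad,e
E
python3 - <<'E'
from h import *
im=cv2.imread("pics/w1.png")[:,:,::-1].copy(); p=np.load("w1.npy"); print(disk(im,p,[.464,.234,.064],.064,dbg="d1"))
E
```

```text
(array([0.4671, 0.2362]), 23.491262435913086, ((467.09625244140625, 236.42320251464844), (46.1107177734375, 46.40633773803711), 148.82162475585938))
```

View pics/d1.png

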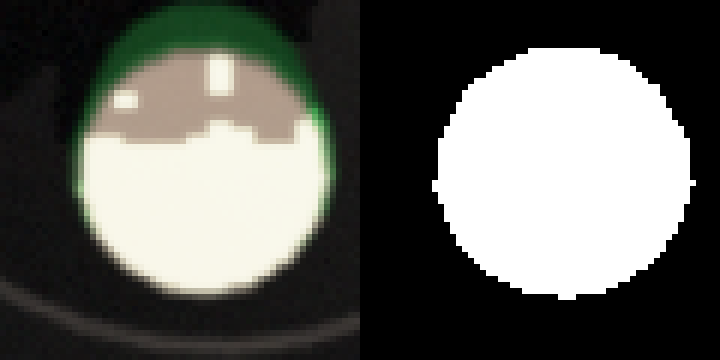

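```bash
python3 - <<'E'
from h import *
go(.467,.2364,.025)
E
```

```text
clock 2.25 pos [0.4631 0.2348 0.2509] yaw -2.35 tilt 0.09 q6 22 w 85.6 F [-0.1 -0.   0.3]
  wz 0.0 (0.0 rows)  t [  1.7   4.2 225.9]  (3.6 rows)
```

drive_tool:
  targets: [0, 0, 0, 2, 3.5, 56, 1, 0, 0, 0, 0, 0, 56, 1, 0, 0, 0, 0, 0, 56, 1, 0, 0, 0, 0, 0, 38, 1, 0, 0, 0, 0, 0, 20, 1, 0, 0, 0, 0, 0, 0, 0.4, 0, 0, 0, 0, 0, 0, 0.4, 0, 0, 0, 0, 0, 0, 0.4, 0, 0, 0, 0, 0, 0, 0.4]
  grip_force: 40

```text
clock: 3.38
position: [0.468, 0.2373, 0.0267]
ee_rot: [0.0, 0.721, 0.693, 0.001]
contact_force: [-1.1, 1.3, 5.1]
width: 0.0469
```

```bash
python3 - <<'E'
from h import *
go(.467,.2364,.025)
im,p=wpic(); save("w2",im)
E
```

```text
clock 3.38 pos [0.468  0.2373 0.0267] yaw -2.32 tilt 0.17 q6 22 w 46.9 F [-1.1  1.3  5.1]
  wz 0.0 (0.0 rows)  t [-0.9 -1.   1.7]  (0.0 rows)
```

View pics/w2.png

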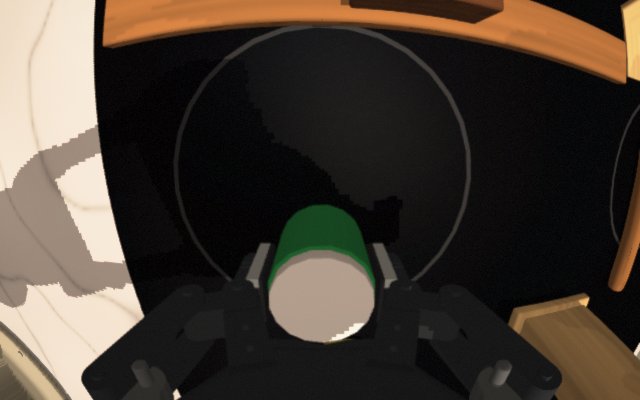

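```bash
python3 - <<'E'
from h import *
go(.467,.236,.25)
go(.657,-.0165,.25)
E
```

```text
clock 3.42 pos [0.468  0.2373 0.0267] yaw -2.33 tilt 0.17 q6 22 w 46.7 F [-0.4  1.9  6.4]
  wz 0.0 (0.0 rows)  t [  -0.9   -0.5 -223.3]  (3.6 rows)
clock 3.42 pos [0.468  0.2373 0.0267] yaw -2.33 tilt 0.17 q6 22 w 46.7 F [-0.4  1.9  6.4]
  wz 0.0 (0.0 rows)  t [-245.5  199.7 -223.3]  (6.2 rows)
```

drive_tool:
  targets: [0, 0, 0, 0, 0, -20, 0.3, 0, 0, 0, 0, 0, -60, 0.3, 0, 0, 0, 0, 0, -60, 0.3, 0, 0, 0, 0, 0, -60, 0.3, 0, 0, 0, 0, 0, -24, 0.3]

```text
clock: 4.05
position: [0.4686, 0.2369, 0.2537]
ee_rot: [0.002, 0.721, 0.693, 0.003]
contact_force: [0.0, 0.4, -1.7]
width: 0.0462
```

```bash
python3 - <<'E'
from h import *
go(.657,-.0165,.25)
E
```

```text
clock 4.05 pos [0.4686 0.2369 0.2537] yaw -2.32 tilt 0.42 q6 22 w 46.2 F [ 0.   0.4 -1.7]
  wz 0.0 (0.0 rows)  t [-245.5  198.4    4.4]  (5.1 rows)
```

drive_tool:
  targets: [0, 0, 0, -45, 36, 1, 0.3, 0, 0, 0, -45, 36, 1, 0.3, 0, 0, 0, -45, 36, 1, 0.3, 0, 0, 0, -45, 36, 0, 0.3, 0, 0, 0, -45, 36, 0, 0.3, 0, 0, 0, -20, 18, 0, 0.3, 0, 0, 0, 0, 0, 0, 0.3, 0, 0, 0, 0, 0, 0, 0.3]

```text
clock: 5.05
position: [0.6543, -0.0156, 0.246]
ee_rot: [-0.001, 0.721, 0.693, -0.0]
contact_force: [-0.7, 0.4, -1.5]
width: 0.0464
```

```bash
python3 - <<'E'
from h import *
im,p=wpic(); save("w3",im); np.save("w3.npy",p); go(.657,-.0165,.25)
for i in range(4): print(get_state()["position"],get_image("wrist").shape and "")
E
```

```text
clock 5.10 pos [ 0.6542 -0.0152  0.2463] yaw -2.26 tilt 0.07 q6 -5 w 46.9 F [-0.2  0.4 -0.9]
  wz 0.0 (0.0 rows)  t [-1.2  2.8 -3.7]  (0.1 rows)
[ 0.6542 -0.0152  0.2463] 
[ 0.6543 -0.015   0.2465] 
[ 0.6544 -0.015   0.2467] 
[ 0.6545 -0.015   0.2467]
```

View pics/w3.png

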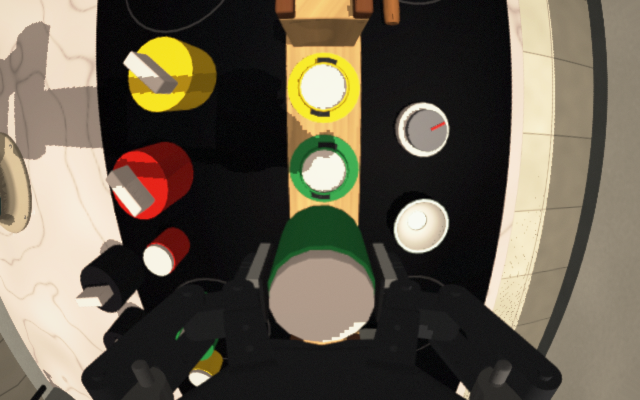

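```bash
cat >> h.py <<'E'
HS={"red":lambda H,S,V:((H<7)|(H>173))&(S>130)&(V>40),"yellow":lambda H,S,V:(H>20)&(H<36)&(S>140)&(V>50),"green":lambda H,S,V:(H>45)&(H<88)&(S>90)&(V>25)}
def cmask(c,col):
    h=cv2.cvtColor(c,cv2.COLOR_RGB2HSV).astype(int); return HS[col](h[...,0],h[...,1],h[...,2]).astype(np.uint8)
def flange(im,p,col,guess,z=.014,r=45,dbg=None):
    g=wproj(guess,p)[0]; x0,y0=np.maximum((g-r),0).astype(int); c=im[y0:int(g[1]+r),x0:int(g[0]+r)]
    m=cmask(c,col)
    cn=max(cv2.findContours(m,cv2.RETR_EXTERNAL,cv2.CHAIN_APPROX_NONE)[0],key=cv2.contourArea)
    hull=cv2.convexHull(cn)[:,0]+[x0,y0]
    P=plane("wrist",hull,z,p)[:,:2]*1000
    e=cv2.fitEllipse(np.float32(P)); c0,rad=cv2.minEnclosingCircle(np.float32(P))
    A=np.c_[2*P,np.ones(len(P))]; s=np.linalg.lstsq(A,(P**2).sum(1),rcond=None)[0]
    if dbg: save(dbg,cv2.resize(np.hstack([c,np.repeat(m[...,None]*255,3,2)]),None,fx=4,fy=4,interpolation=cv2.INTER_NEAREST))
    return np.round(s[:2],1),"r",round(float(np.sqrt(s[2]+s[:2]@s[:2])),1),"ell",np.round(e[0],1),np.round(e[1],1),"mec",np.round(c0,1),round(rad,1)
E
python3 - <<'E'
from h import *
im=cv2.imread("pics/w3.png")[:,:,::-1].copy(); p=np.load("w3.npy")
print(flange(im,p,"green",[.656,-.0165,.014],dbg="d2"))
print(flange(im,p,"yellow",[.66,.083,.014],dbg="d3"))
print(disk(im,p,[.656,-.0165,.02],.02,dbg="d4"))
# jar in hand : tool coords
T=np.linalg.inv(p); 
h=cv2.cvtColor(im,cv2.COLOR_RGB2HSV).astype(int); m=((h[...,1]<60)&(h[...,2]>120)).astype(np.uint8); m[:240]=0; m[345:]=0; m[:,:262]=0; m[:,382:]=0
cn=max(cv2.findContours(m,cv2.RETR_EXTERNAL,cv2.CHAIN_APPROX_NONE)[0],key=cv2.contourArea)
hull=cv2.convexHull(cn)[:,0]
for zt in (-.037,-.039,-.041):
    P=plane("wrist",hull,p[2,3]-zt,p); Q=(P-p[:3,3])@p[:3,:3]*1000
    A=np.c_[2*Q[:,:2],np.ones(len(Q))]; s=np.linalg.lstsq(A,(Q[:,:2]**2).sum(1),rcond=None)[0]
    print(zt,s[:2],np.sqrt(s[2]+s[:2]@s[:2]),Q.min(0),Q.max(0))
E
```

```text
(array([658.8, -16. ]), 'r', 42.1, 'ell', array([658.8, -16. ]), array([84.1, 84.2]), 'mec', array([658.9, -16. ]), 42.3)
(array([662.2,  83.5]), 'r', 43.5, 'ell', array([662.2,  83.5]), array([86.8, 87. ]), 'mec', array([662.3,  83.6]), 43.7)
(array([ 0.6583, -0.0177]), 27.29612922668457, ((658.4845581054688, -17.46468162536621), (53.360103607177734, 54.1281852722168), 82.32286834716797))
-0.037 [0.5297 1.7123] 22.616076564819657 [-22.3571 -20.3529 -37.0408] [ 23.9641  23.3292 -36.9646]
-0.039 [1.9954 1.7074] 22.183058639868655 [-20.4532 -19.9354 -39.0388] [ 24.9811  22.9104 -38.9641]
-0.041 [3.461  1.7024] 21.75004071491781 [-18.5494 -19.5179 -41.0368] [ 25.9981  22.4915 -40.9635]
```

View pics/d2.png

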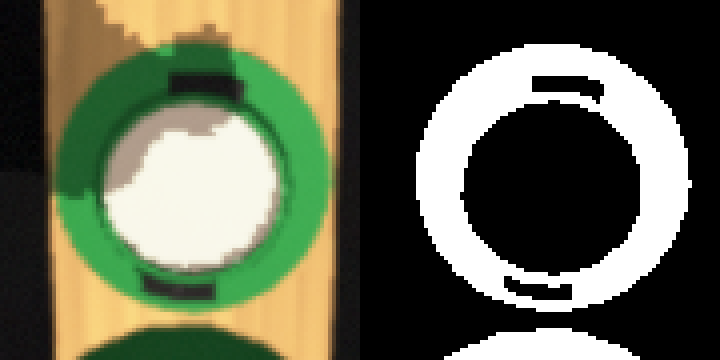

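```bash
python3 - <<'E'
from h import *
go(.6571,-.0169,.060,-2.0)
E
```

```text
clock 5.30 pos [ 0.6547 -0.0152  0.2467] yaw -2.23 tilt 0.02 q6 -5 w 46.7 F [ 0.1  0.2 -1. ]
  wz -0.2 (0.0 rows)  t [ -1.7   2.5 186.7]  (3.0 rows)
```

drive_tool:
  targets: [0, 0, 0, -1.7, 2.5, 50, 0.3, 0, 0, 0, 0, 0, 50, 0.3, 0, 0, 0, 0, 0, 50, 0.3, 0, 0, 0, 0, 0, 30, 0.3, 0, 0, 0, 0, 0, 6, 0.3, 0, 0, 0, 0, 0, 0, 0.3, 0, 0, 0, 0, 0, 0, 0.3]

```text
clock: 6.18
position: [0.6591, -0.018, 0.0624]
ee_rot: [0.001, 0.721, 0.693, 0.001]
contact_force: [-0.5, 0.2, -1.4]
width: 0.0466
```

```bash
python3 - <<'E'
from h import *
im,p=wpic(); save("w4",im); go(.6571,-.0169,.046)
go(.6571,-.0169,.046)
E
```

```text
clock 6.22 pos [ 0.659  -0.0181  0.0623] yaw -2.30 tilt 0.21 q6 -5 w 46.5 F [-0.4 -0.2 -0.7]
  wz 0.0 (0.0 rows)  t [ 1.1 -2.  16.3]  (0.3 rows)
clock 6.22 pos [ 0.659  -0.0181  0.0623] yaw -2.30 tilt 0.21 q6 -5 w 46.5 F [-0.4 -0.2 -0.7]
  wz 0.0 (0.0 rows)  t [ 1.1 -2.  16.3]  (0.3 rows)
```

View pics/w4.png

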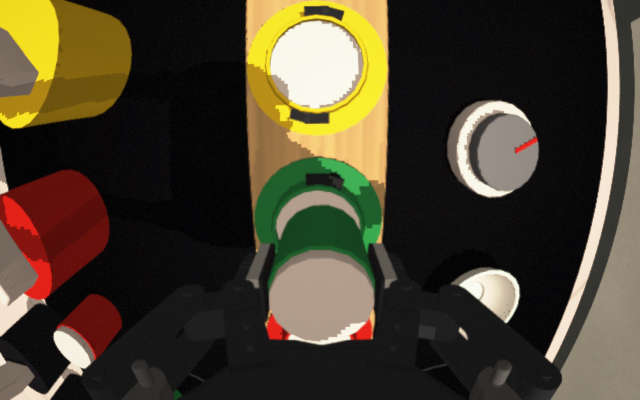

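drive_tool:
  targets: [0, 0, 0, 1, -2, 0, 0.3, 0, 0, 0, 0, 0, 0, 0.3]

```text
clock: 6.48
position: [0.6557, -0.0168, 0.061]
ee_rot: [0.0, 0.721, 0.693, 0.0]
contact_force: [-0.2, -0.8, -1.3]
width: 0.0469
```

```bash
cat >> h.py <<'E'
def inhand(im,p,zt):
    h=cv2.cvtColor(im,cv2.COLOR_RGB2HSV).astype(int); m=((h[...,1]<60)&(h[...,2]>120)).astype(np.uint8); m[:240]=0; m[345:]=0; m[:,:262]=0; m[:,382:]=0
    m=cv2.morphologyEx(m,cv2.MORPH_OPEN,np.ones((5,5)))
    cn=max(cv2.findContours(m,cv2.RETR_EXTERNAL,cv2.CHAIN_APPROX_NONE)[0],key=cv2.contourArea)
    hull=cv2.convexHull(cn)[:,0]; hull=hull[hull[:,1]<325]
    P=plane("wrist",hull,p[2,3]-zt,p); Q=(P-p[:3,3])@p[:3,:3]*1000
    A=np.c_[2*Q[:,:2],np.ones(len(Q))]; s=np.linalg.lstsq(A,(Q[:,:2]**2).sum(1),rcond=None)[0]
    return s[:2],np.sqrt(s[2]+s[:2]@s[:2])
E
python3 - <<'E'
from h import *
im,p=wpic(); save("w5",im); go(.6571,-.0169,.046)
print(flange(im,p,"yellow",[.66,.083,.014],r=75,dbg="d3"))
print(inhand(im,p,-.0375))
# green flange left/right extents
for row in (205,215,225):
    m=cmask(im,"green")[row]; x=np.where(m)[0]; x=x[(x>200)&(x<420)]; 
    P=plane("wrist",[[x.min(),row],[x.max(),row]],.014,p); print(row,x.min(),x.max(),P[:,:2].mean(0),np.linalg.norm(P[0]-P[1]))
E
```

```text
clock 6.53 pos [ 0.6557 -0.0169  0.0608] yaw -2.31 tilt 0.04 q6 -5 w 46.9 F [ 0.1 -0.2 -0.9]
  wz 0.0 (0.0 rows)  t [ 0.1  1.4 14.8]  (0.2 rows)
(array([662.2,  83.5]), 'r', 42.9, 'ell', array([662.2,  83.5]), array([85.4, 86.1]), 'mec', array([662. ,  83.5]), 43.2)
(array([2.1192, 1.5735]), np.float64(21.77936290618042))
205 262 384 [ 0.6591 -0.0028] 0.07925103952789937
215 260 386 [ 0.6588 -0.0097] 0.08283884787450763
225 260 386 [ 0.6586 -0.0168] 0.08383786048546628
```

drive_tool:
  targets: [0, 0, 0, 0, 1.4, 0, 0.3, 0, 0, 0, 0, 0, 4, 0.3, 0, 0, 0, 0, 0, 4, 0.3, 0, 0, 0, 0, 0, 0, 0.3]

```text
clock: 7.02
position: [0.6566, -0.0168, 0.0516]
ee_rot: [-0.001, 0.721, 0.693, -0.0]
contact_force: [0.4, 0.8, -0.9]
width: 0.0468
```

```bash
python3 - <<'E'
from h import *
go(.6571,-.0169,.046)
E
```

```text
clock 7.03 pos [ 0.6566 -0.0168  0.0516] yaw -2.31 tilt 0.08 q6 -5 w 46.8 F [ 0.4  0.8 -0.9]
  wz 0.0 (0.0 rows)  t [-0.   0.5  5.6]  (0.1 rows)
```

drive_tool:
  targets: [0, 0, 0, 0, 0, 3, 0.3, 0, 0, 0, 0, 0, 2, 0.3, 0, 0, 0, 0, 0, 0, 0.3]

```text
clock: 7.4
position: [0.6569, -0.0169, 0.047]
ee_rot: [-0.0, 0.721, 0.693, -0.0]
contact_force: [-0.6, -0.4, -2.5]
width: 0.0469
```

drive_tool:
  targets: [0, 0, 0, 0, 0, 0, 0.75, 0, 0, 0, 0, 0, 0, 0.75, 0, 0, 0, 0, 0, 0, 0.85, 0, 0, 0, 0, 0, -15, 0.85, 0, 0, 0, 0, 0, -60, 1, 0, 0, 0, 0, 0, -60, 1, 0, 0, 0, 0, 0, -60, 1, 0, 0, 0, 0, 0, 0, 1]

```text
clock: 8.4
position: [0.6602, -0.0173, 0.2504]
ee_rot: [0.006, 0.721, 0.693, 0.005]
contact_force: [0.5, 0.5, 0.5]
width: 0.0855
```

```bash
python3 - <<'E'
from h import *
im,p=wpic(); save("w6",im); go(.6571,-.0169,.25)
print(disk(im,p,[.6585,-.0165,.084],.084,dbg="d4"))
print(flange(im,p,"green",[.6585,-.0165,.014],dbg="d5"))
t=get_image("top"); save("top3",t)
E
```

```text
clock 8.45 pos [ 0.6585 -0.0171  0.2468] yaw -2.30 tilt 0.45 q6 -5 w 85.7 F [-0.4 -0.1 -0.4]
  wz 0.0 (0.0 rows)  t [ 0.2 -1.4 -3.2]  (0.1 rows)
(array([ 0.6592, -0.0117]), 28.76722526550293, ((658.9055786132812, -11.304876327514648), (48.598873138427734, 59.08625793457031), 176.68238830566406))
(array([658.7, -16.1]), 'r', 42.0, 'ell', array([658.7, -16. ]), array([83.7, 84.3]), 'mec', array([658.6, -16.3]), 42.4)
```

View pics/w6.png

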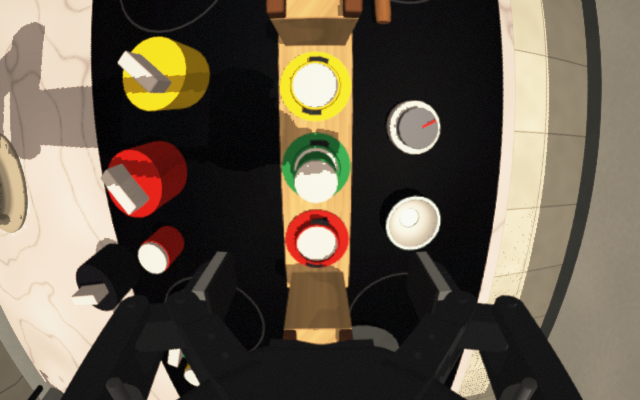

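```bash
python3 - <<'E'
from h import *
im=cv2.imread("pics/w6.png")[:,:,::-1].copy(); s=get_state(); p=pose(s)
print(flange(im,p,"red",[.655,-.115,.014],dbg="d5")); print(flange(im,p,"yellow",[.6622,.083,.014]))
go(.433,-.116,.25,-2.2)
E
```

```text
(array([ 649.7, -111.6]), 'r', 41.6, 'ell', array([ 649.7, -111.6]), array([82.9, 83.7]), 'mec', array([ 649.6, -111.8]), 42.2)
(array([656.5,  83.8]), 'r', 42.8, 'ell', array([656.5,  83.8]), array([85.5, 85.7]), 'mec', array([656.4,  83.7]), 43.1)
clock 8.50 pos [ 0.6572 -0.017   0.2441] yaw -2.31 tilt 0.16 q6 -5 w 85.0 F [ 0.2 -0.3 -0.5]
  wz -0.1 (0.0 rows)  t [-107.6 -220.2   -6.5]  (3.9 rows)
```

drive_tool:
  targets: [0, 0, 0, -17, -36, 0, 1, 0, 0, 0, -17, -37, 0, 1, 0, 0, 0, -17, -37, 0, 1, 0, 0, 0, -17, -37, 0, 1, 0, 0, 0, -17, -37, 0, 1, 0, 0, 0, -17, -37, 0, 1, 0, 0, 0, 0, 0, 0, 1, 0, 0, 0, 0, 0, 0, 1]

```text
clock: 9.5
position: [0.4321, -0.1098, 0.2416]
ee_rot: [-0.001, 0.721, 0.693, 0.0]
contact_force: [-0.1, -0.6, -1.0]
width: 0.0853
```

```bash
python3 - <<'E'
from h import *
im,p=wpic(); save("w7",im); 
d=disk(im,p,[.433,-.116,.064],.064,dbg="d6"); print(d)
go(*d[0],.025)
E
```

```text
(array([ 0.4336, -0.1167]), 22.987947463989258, ((433.48468017578125, -116.88128662109375), (44.32521057128906, 45.90097427368164), 6.8104472160339355))
clock 9.55 pos [ 0.4325 -0.1098  0.2417] yaw -2.30 tilt 0.05 q6 -21 w 85.5 F [ 0.4 -0.8  0.2]
  wz 0.0 (0.0 rows)  t [ -7.1   1.4 216.7]  (3.5 rows)
```

View pics/w7.png

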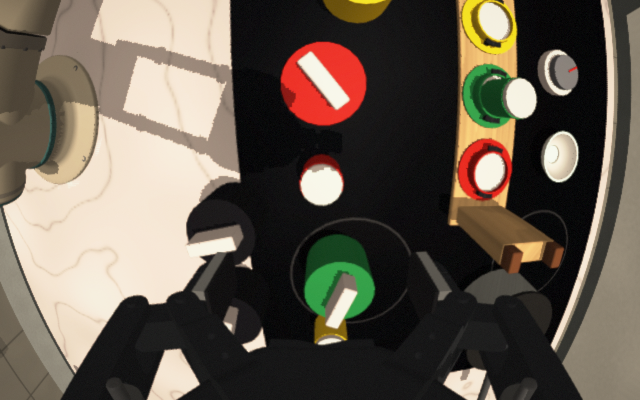

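View pics/d6.png

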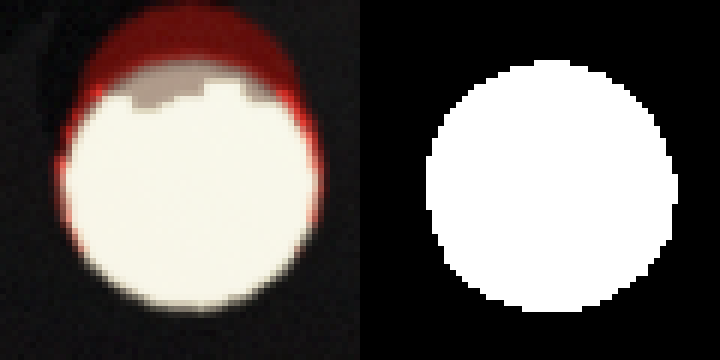

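drive_tool:
  targets: [0, 0, 0, -7.1, -0.2, 50, 0.82, 0, 0, 0, 0, 0, 50, 0.82, 0, 0, 0, 0, 0, 50, 0.82, 0, 0, 0, 0, 0, 40, 0.82, 0, 0, 0, 0, 0, 20, 0.82, 0, 0, 0, 0, 0, 7, 0.82, 0, 0, 0, 0, 0, 0, 0.3, 0, 0, 0, 0, 0, 0, 0.3, 0, 0, 0, 0, 0, 0, 0.3, 0, 0, 0, 0, 0, 0, 0.3]

```text
clock: 10.8
position: [0.4319, -0.1172, 0.0257]
ee_rot: [0.0, 0.721, 0.693, 0.0]
contact_force: [0.1, 0.5, -0.1]
width: 0.0469
```

```bash
python3 - <<'E'
from h import *
go(.4319,-.117,.025)
E
```

```text
clock 10.80 pos [ 0.4319 -0.1172  0.0257] yaw -2.31 tilt 0.06 q6 -22 w 46.9 F [ 0.1  0.5 -0.1]
  wz 0.0 (0.0 rows)  t [0.2 0.  0.7]  (0.0 rows)
```

```bash
python3 - <<'E'
from h import *
go(.6538,-.116,.2,-2.1)
E
```

```text
clock 10.80 pos [ 0.4319 -0.1172  0.0257] yaw -2.31 tilt 0.06 q6 -22 w 46.9 F [ 0.1  0.5 -0.1]
  wz -0.2 (0.0 rows)  t [   9.3  221.9 -174. ]  (4.5 rows)
```

drive_tool:
  targets: [0, 0, 0, 0, 0, -20, 0.3, 0, 0, 0, 0, 0, -60, 0.3, 0, 0, 0, 0, 0, -60, 0.3, 0, 0, 0, 0, 0, -34, 0.3]

```text
clock: 11.3
position: [0.4326, -0.1175, 0.2027]
ee_rot: [0.002, 0.721, 0.693, 0.001]
contact_force: [0.3, -0.0, -1.8]
width: 0.0471
```

```bash
python3 - <<'E'
from h import *
go(.6538,-.116,.2,-2.1)
E
```

```text
clock 11.30 pos [ 0.4326 -0.1175  0.2027] yaw -2.31 tilt 0.30 q6 -22 w 47.1 F [ 0.3 -0.  -1.8]
  wz -0.2 (0.0 rows)  t [  9.6 221.    3.8]  (3.5 rows)
```

drive_tool:
  targets: [0, 0, 0, 2, 45, 0, 0.3, 0, 0, 0, 2, 45, 0, 0.3, 0, 0, 0, 2, 45, 0, 0.3, 0, 0, 0, 2, 45, 0, 0.3, 0, 0, 0, 2, 42, 0, 0.3, 0, 0, 0, 0, 0, 0, 0.3, 0, 0, 0, 0, 0, 0, 0.3, 0, 0, 0, 0, 0, 0, 0.3]

```text
clock: 12.3
position: [0.6526, -0.116, 0.1995]
ee_rot: [-0.0, 0.721, 0.693, -0.0]
contact_force: [-1.0, -0.2, -2.2]
width: 0.0469
```

```bash
python3 - <<'E'
from h import *
im,p=wpic(); save("w8",im); go(.6538,-.116,.062,-2.1)
print(flange(im,p,"red",[.655,-.115,.014],dbg="d7"),inhand(im,p,-.0375))
E
```

```text
clock 12.35 pos [ 0.6527 -0.116   0.1998] yaw -2.33 tilt 0.01 q6 -14 w 46.9 F [-0.1  0.1 -1.2]
  wz -0.2 (0.0 rows)  t [  0.1   1.1 137.8]  (2.2 rows)
(array([ 654.1, -125.2]), 'r', 48.5, 'ell', array([ 654. , -131.9]), array([ 89.5, 120. ]), 'mec', array([ 653.5, -127.1]), 54.0) (array([2.7106, 1.5101]), np.float64(22.18892013401646))
```

View pics/w8.png

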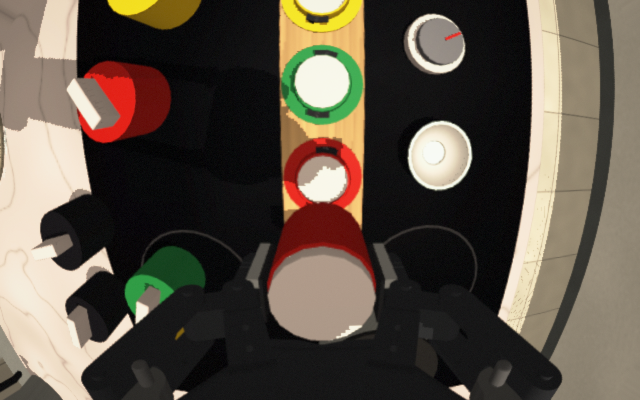

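```bash
python3 - <<'E'
from h import *
im=cv2.imread("pics/w8.png")[:,:,::-1].copy(); p=pose()
im2=im.copy(); im2[200:]=0
print(p[:3,3],flange(im2,p,"red",[.655,-.115,.014],dbg="d7"))
print(flange(im2,p,"green",[.658,-.0165,.014],r=50))
m=cmask(im2,"red"); m[:,:270]=0
cn=max(cv2.findContours(m,cv2.RETR_EXTERNAL,cv2.CHAIN_APPROX_NONE)[0],key=cv2.contourArea)
h=cv2.convexHull(cn)[:,0]; h=h[h[:,1]<197]; P=plane("wrist",h,.014,p)[:,:2]*1000
s=np.linalg.lstsq(np.c_[2*P,np.ones(len(P))],(P**2).sum(1),rcond=None)[0]; print(s[:2],np.sqrt(s[2]+s[:2]@s[:2]))
E
```

```text
[ 0.6527 -0.116   0.1998] (array([ 655.6, -115.7]), 'r', 42.1, 'ell', array([ 655.6, -115.8]), array([84.1, 84.6]), 'mec', array([ 655.3, -115.7]), 42.5)
(array([658.9, -16.5]), 'r', 42.2, 'ell', array([658.9, -16.5]), array([84.4, 84.6]), 'mec', array([658.9, -16.6]), 42.4)
[ 655.6004 -115.7739] 42.153562758795594
```

drive_tool:
  targets: [0, 0, 0, 0, 1.1, 50, 0.3, 0, 0, 0, 0, 0, 50, 0.3, 0, 0, 0, 0, 0, 30, 0.3, 0, 0, 0, 0, 0, 8, 0.3, 0, 0, 0, 0, 0, 0, 0.3, 0, 0, 0, 0, 0, 0, 0.3, 0, 0, 0, 0, 0, 0, 0.3]

```text
clock: 13.22
position: [0.6559, -0.1164, 0.063]
ee_rot: [0.001, 0.721, 0.693, 0.001]
contact_force: [0.4, 0.7, -0.5]
width: 0.0471
```

```bash
python3 - <<'E'
from h import *
im,p=wpic(); go(.654,-.116,.0465,-2.1); print(inhand(im,p,-.0375))
for row in (215,225,230):
    m=cmask(im,"red")[row]; x=np.where(m)[0]; x=x[(x>200)&(x<420)]; 
    P=plane("wrist",[[x.min(),row],[x.max(),row]],.014,p); print(row,x.min(),x.max(),P[:,:2].mean(0),np.linalg.norm(P[0]-P[1]))
save("w9",im)
E
```

```text
clock 13.28 pos [ 0.6557 -0.1162  0.0627] yaw -2.30 tilt 0.14 q6 -14 w 47.0 F [-0.5 -1.3 -1.7]
  wz -0.2 (0.0 rows)  t [ 0.2 -1.8 16.2]  (0.3 rows)
(array([2.0794, 1.6005]), np.float64(21.796795223225722))
215 255 380 [ 0.6555 -0.1099] 0.08305302808008418
225 255 381 [ 0.6555 -0.1171] 0.08474629628761524
230 256 379 [ 0.655  -0.1207] 0.08319939670334588
```

drive_tool:
  targets: [0, 0, 0, 0, -1, 0, 0.3, 0, 0, 0, 0, 0, 0, 0.3, 0, 0, 0, 0, 0, 0, 0.3]

```text
clock: 13.65
position: [0.6539, -0.116, 0.0613]
ee_rot: [-0.0, 0.721, 0.693, 0.0]
contact_force: [0.2, 0.1, -0.9]
width: 0.0469
```

drive_tool:
  targets: [0, 0, 0, 0, 0, 4, 0.3, 0, 0, 0, 0, 0, 4, 0.3, 0, 0, 0, 0, 0, 0, 0.3, 0, 0, 0, 0, 0, 3, 0.3, 0, 0, 0, 0, 0, 3, 0.3, 0, 0, 0, 0, 0, 0.5, 0.3, 0, 0, 0, 0, 0, 0, 0.3]

```text
clock: 14.52
position: [0.6539, -0.116, 0.0467]
ee_rot: [-0.0, 0.721, 0.693, -0.0]
contact_force: [-0.3, -1.0, -1.4]
width: 0.0471
```

drive_tool:
  targets: [0, 0, 0, 0, 0, 1, 0.3, 0, 0, 0, 0, 0, 0, 0.8, 0, 0, 0, 0, 0, 0, 0.8, 0, 0, 0, 0, 0, 0, 0.8, 0, 0, 0, 0, 0, -15, 0.8, 0, 0, 0, 0, 0, -60, 1, 0, 0, 0, 0, 0, -60, 1, 0, 0, 0, 0, 0, -60, 1]

```text
clock: 15.52
position: [0.6539, -0.116, 0.2441]
ee_rot: [0.001, 0.721, 0.693, 0.001]
contact_force: [1.0, 0.3, -0.0]
width: 0.0854
```

```bash
python3 - <<'E'
from h import *
go(.436,-.354,.25,-2.3)
E
```

```text
clock 15.53 pos [ 0.6539 -0.116   0.2441] yaw -2.31 tilt 0.10 q6 -14 w 85.4 F [ 1.   0.3 -0. ]
  wz -0.0 (0.0 rows)  t [-246.5 -208.2   -6.2]  (5.2 rows)
```

drive_tool:
  targets: [0, 0, 0, -40, -34, -1, 1, 0, 0, 0, -40, -34, -1, 1, 0, 0, 0, -40, -34, -1, 1, 0, 0, 0, -40, -34, -1, 1, 0, 0, 0, -40, -34, -1, 1, 0, 0, 0, -40, -34, -1, 1, 0, 0, 0, -6, -4, 0, 1, 0, 0, 0, 0, 0, 0, 1, 0, 0, 0, 0, 0, 0, 1]

```text
clock: 16.65
position: [0.4371, -0.3525, 0.2471]
ee_rot: [0.0, 0.721, 0.693, 0.0]
contact_force: [0.2, -0.4, 0.2]
width: 0.0851
```

```bash
python3 - <<'E'
from h import *
im,p=wpic(); save("w10",im); 
d=disk(im,p,[.436,-.354,.064],.064,dbg="d8"); print(d)
go(d[0][0]-.0016,d[0][1]-.0003,.0255)
E
```

```text
(array([ 0.4371, -0.3542]), 22.987354278564453, ((437.3272399902344, -354.3393249511719), (44.56220245361328, 45.40099334716797), 166.86563110351562))
clock 16.70 pos [ 0.4372 -0.3524  0.247 ] yaw -2.21 tilt 0.04 q6 -44 w 85.3 F [-0.9  0.1 -0.3]
  wz 0.0 (0.0 rows)  t [ -2.2  -1.7 221.5]  (3.5 rows)
```

View pics/w10.png

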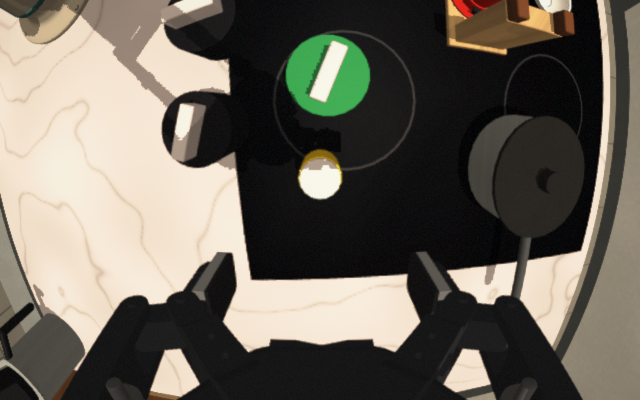

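View pics/d8.png

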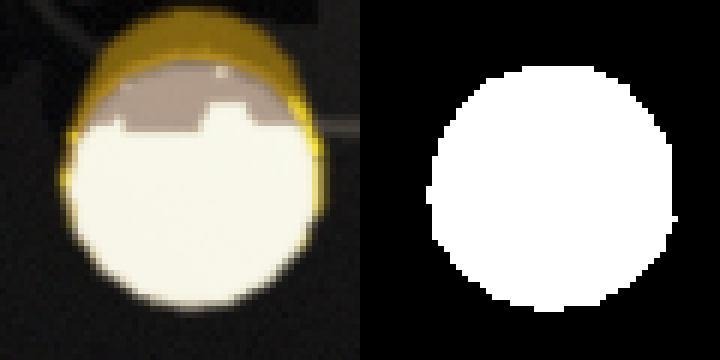

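drive_tool:
  targets: [0, 0, 0, -2.2, -1.7, 50, 0.85, 0, 0, 0, 0, 0, 50, 0.85, 0, 0, 0, 0, 0, 50, 0.85, 0, 0, 0, 0, 0, 45, 0.85, 0, 0, 0, 0, 0, 20, 0.85, 0, 0, 0, 0, 0, 6, 0.85, 0, 0, 0, 0, 0, 0, 0.85, 0, 0, 0, 0, 0, 0, 0.3, 0, 0, 0, 0, 0, 0, 0.3, 0, 0, 0, 0, 0, 0, 0.3, 0, 0, 0, 0, 0, 0, 0.3]

```text
clock: 18.08
position: [0.4354, -0.3563, 0.0272]
ee_rot: [0.002, 0.721, 0.693, 0.0]
contact_force: [1.2, 1.5, 5.8]
width: 0.0469
```

```bash
python3 - <<'E'
from h import *
go(.4357,-.3546,.0255)
E
```

```text
clock 18.07 pos [ 0.4354 -0.3563  0.0272] yaw -2.32 tilt 0.17 q6 -44 w 46.9 F [1.2 1.5 5.8]
  wz 0.0 (0.0 rows)  t [1.7 0.2 1.7]  (0.0 rows)
```

drive_tool:
  targets: [0, 0, 0, 0, 0, -20, 0.3, 0, 0, 0, 0, 0, -60, 0.3, 0, 0, 0, 0, 0, -60, 0.3, 0, 0, 0, 0, 0, -60, 0.3, 0, 0, 0, 0, 0, -10, 0.3]

```text
clock: 18.7
position: [0.4359, -0.3573, 0.2408]
ee_rot: [0.005, 0.721, 0.693, -0.0]
contact_force: [-0.3, 0.7, -2.1]
width: 0.047
```

```bash
python3 - <<'E'
from h import *
go(.6606,.083,.2,-2.2)
E
```

```text
clock 18.70 pos [ 0.4359 -0.3573  0.2408] yaw -2.31 tilt 0.55 q6 -44 w 47.0 F [-0.3  0.7 -2.1]
  wz -0.1 (0.0 rows)  t [448.9 207.3  39.2]  (7.9 rows)
```

drive_tool:
  targets: [0, 0, 0, 48, 22, 0, 0.3, 0, 0, 0, 48, 22, 0, 0.3, 0, 0, 0, 48, 22, 0, 0.3, 0, 0, 0, 48, 22, 0, 0.3, 0, 0, 0, 48, 22, 0, 0.3, 0, 0, 0, 48, 22, 0, 0.3, 0, 0, 0, 48, 22, 0, 0.3, 0, 0, 0, 48, 22, 0, 0.3, 0, 0, 0, 48, 22, 20, 0.3, 0, 0, 0, 17, 9, 20, 0.3, 0, 0, 0, 0, 0, 0, 0.3, 0, 0, 0, 0, 0, 0, 0.3]

```text
clock: 20.2
position: [0.6587, 0.0833, 0.1955]
ee_rot: [-0.0, 0.721, 0.692, -0.001]
contact_force: [0.1, 0.0, -0.9]
width: 0.0469
```

```bash
python3 - <<'E'
from h import *
im,p=wpic(); save("w11",im); im2=im.copy(); im2[200:]=0
print(p[:3,3],flange(im2,p,"yellow",[.662,.083,.014],dbg="d9"),inhand(im,p,-.0375))
go(.6606,.0835,.063,-2.2)
E
```

```text
[0.6587 0.0833 0.1955] (array([662.6,  82.4]), 'r', 43.3, 'ell', array([662.4,  83.3]), array([82.8, 87.8]), 'mec', array([662.6,  83.1]), 43.8) (array([5.2961, 1.6478]), np.float64(22.015608701349247))
clock 20.25 pos [0.6591 0.0831 0.1962] yaw -2.39 tilt 0.04 q6 4 w 46.7 F [-0.3  0.4 -1.7]
  wz -0.2 (0.0 rows)  t [  0.5   1.5 133.2]  (2.1 rows)
```

View pics/w11.png

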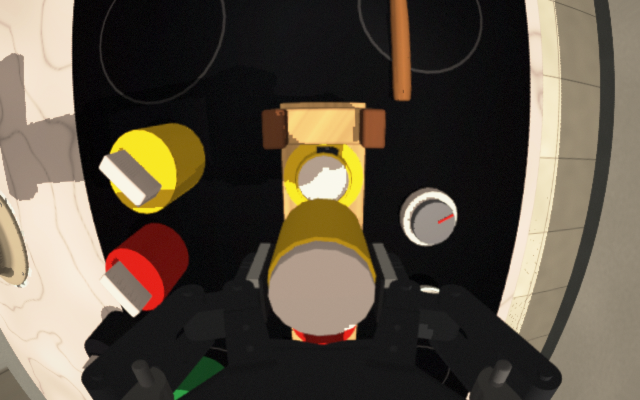

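drive_tool:
  targets: [0, 0, 0, -2.5, 0.8, 50, 0.3, 0, 0, 0, 0, 0, 50, 0.3, 0, 0, 0, 0, 0, 25, 0.3, 0, 0, 0, 0, 0, 7, 0.3, 0, 0, 0, 0, 0, 0, 0.3, 0, 0, 0, 0, 0, 0, 0.3, 0, 0, 0, 0, 0, 0, 0.3, 0, 0, 0, 0, 0, 0, 0.3]

```text
clock: 21.25
position: [0.6604, 0.0823, 0.0646]
ee_rot: [0.0, 0.721, 0.693, 0.001]
contact_force: [0.7, 0.3, -1.4]
width: 0.0468
```

```bash
python3 - <<'E'
from h import *
im,p=wpic(); save("w12",im); go(.6605,.080,.047,-2.2); print(inhand(im,p,-.0375))
for row in (215,225,230):
    m=cmask(im,"yellow")[row]; x=np.where(m)[0]; x=x[(x>200)&(x<420)]; 
    P=plane("wrist",[[x.min(),row],[x.max(),row]],.014,p); print(row,x.min(),x.max(),P[:,:2].mean(0),np.linalg.norm(P[0]-P[1]))
E
```

```text
clock 21.30 pos [0.6603 0.0823 0.0644] yaw -2.30 tilt 0.06 q6 3 w 46.7 F [ 0.3  1.2 -2.1]
  wz -0.1 (0.0 rows)  t [-2.3  0.3 17.4]  (0.3 rows)
(array([5.3557, 1.6368]), np.float64(21.940375080553896))
215 258 384 [0.6622 0.0881] 0.0844530945339284
225 259 384 [0.6623 0.0809] 0.08477409575205515
230 260 383 [0.6622 0.0772] 0.0839083494462519
```

View pics/w12.png

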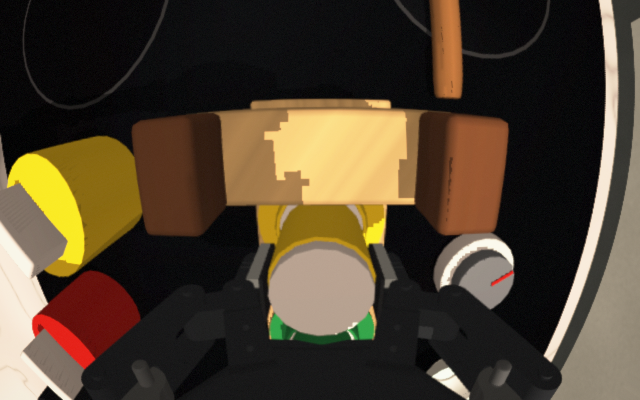

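drive_tool:
  targets: [0, 0, 0, -2.3, 0.2, 0, 0.3, 0, 0, 0, 0, 0, 0, 0.3, 0, 0, 0, 0, 0, 4, 0.3, 0, 0, 0, 0, 0, 4, 0.3, 0, 0, 0, 0, 0, 0, 0.3, 0, 0, 0, 0, 0, 2, 0.3, 0, 0, 0, 0, 0, 0, 0.3]

```text
clock: 22.18
position: [0.6601, 0.0799, 0.0536]
ee_rot: [-0.0, 0.721, 0.693, -0.0]
contact_force: [-1.0, -0.0, -1.2]
width: 0.0467
```

drive_tool:
  targets: [0, 0, 0, 0, 0.3, 3, 0.3, 0, 0, 0, 0, 0, 3, 0.3, 0, 0, 0, 0, 0, 0, 0.3, 0, 0, 0, 0, 0, 0.5, 0.3, 0, 0, 0, 0, 0, 0, 0.3]

```text
clock: 22.8
position: [0.6604, 0.0799, 0.0473]
ee_rot: [-0.0, 0.721, 0.693, 0.0]
contact_force: [0.4, 0.3, -1.9]
width: 0.0469
```

Seated without contact force; release, rise, and check.

drive_tool:
  targets: [0, 0, 0, 0, 0, 0.8, 0.3, 0, 0, 0, 0, 0, 0, 0.8, 0, 0, 0, 0, 0, 0, 0.8, 0, 0, 0, 0, 0, 0, 0.8, 0, 0, 0, 0, 0, -15, 0.8, 0, 0, 0, 0, 0, -60, 1, 0, 0, 0, 0, 0, -60, 1, 0, 0, 0, 0, 0, -60, 1, 0, 0, 0, 0, -60, -20, 1, 0, 0, 0, 0, -60, 0, 1, 0, 0, 0, 0, -60, 0, 1]

```text
clock: 24.18
position: [0.4798, 0.0871, 0.2628]
ee_rot: [0.001, 0.721, 0.693, 0.001]
contact_force: [0.2, 0.8, 1.1]
width: 0.0855
```

```bash
python3 - <<'E'
from h import *
from m import measure
im=get_image("top"); save("top4",im); go(.483,.113,.25)
for k,v in measure(im,"top").items():
    for i,s,c,mm in v:
        if s[4]<3000 and 140<c[0]<480 and 100<c[1]<310: 
            cn=max(cv2.findContours(mm.astype(np.uint8),cv2.RETR_EXTERNAL,cv2.CHAIN_APPROX_NONE)[0],key=cv2.contourArea); r=cv2.minAreaRect(cn)
            print(k,s[4],c.round(1),np.round(r[1],1),round(r[2]))
cv2.imwrite("pics/t4.png",cv2.resize(im[110:320,140:480,::-1],None,fx=2.35,fy=2.35,interpolation=cv2.INTER_CUBIC))
im=get_image("scene"); cv2.imwrite("pics/s4.png",cv2.resize(im[140:300,160:500,::-1],None,fx=2.35,fy=2.35,interpolation=cv2.INTER_CUBIC))
E
```

```text
clock 24.23 pos [0.4687 0.0876 0.2616] yaw -2.25 tilt 0.62 q6 4 w 85.2 F [-7.3  0.5 -2.4]
  wz 0.0 (0.0 rows)  t [25.9 13.4 11.4]  (0.5 rows)
red 439 [354.9 176.2] [31.8 27.8] 24
red 861 [317.1 252.3] [35.4 36.1] 45
yellow 144 [278.3 236.8] [22.  8.] 90
yellow 125 [252.7 234.3] [19.  9.] 90
green 389 [318.7 175.8] [31.2 27. ] 9
green 895 [410. 249.] [36.  39.5] 49
white 606 [347.1 123.8] [26.9 26.9] 45
white 412 [300.9 125.1] [23. 25.] 90
white 262 [319.6 163.9] [19.3 17.2] 7
white 238 [358.9 164.6] [17. 16.] 90
white 170 [416.3 245.6] [24.3  7. ] 23
white 156 [317.6 250.4] [ 6.7 23.4] 54
white 185 [384.7 303. ] [24.7  7.3] 79
white 892 [250.6 306.9] [15.2 64. ] 89
white 178 [439.1 307.1] [25.  7.] 18
```

View pics/t4.png

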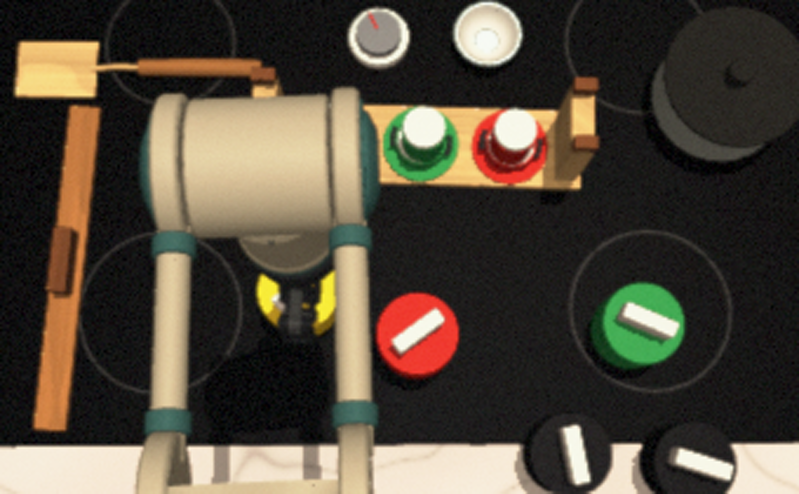

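View pics/s4.png

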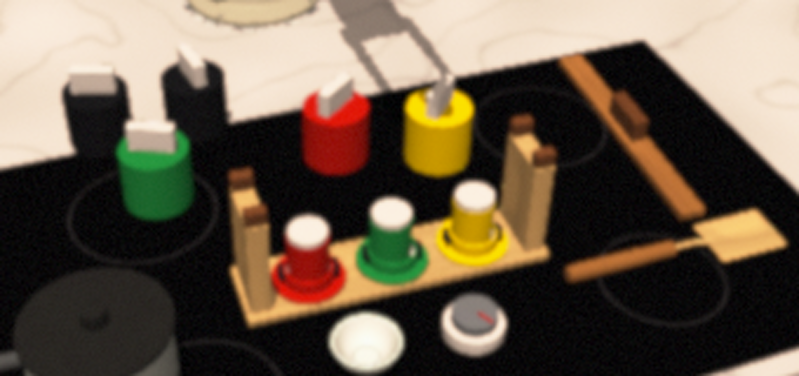

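```bash
cat >> h.py <<'E'
def fin(im,p,guess,z=.112,r=45,dbg=None,row=None):
    """white fin top -> centre xy mm, fin yaw deg, size"""
    g=wproj(guess,p)[0]; x0,y0=np.maximum(g-r,0).astype(int); c=im[y0:int(g[1]+r),x0:int(g[0]+r)]
    h=cv2.cvtColor(c,cv2.COLOR_RGB2HSV).astype(int); V=h[...,2]; m=((h[...,1]<80)&(V>215)).astype(np.uint8)
    cn=max(cv2.findContours(m,cv2.RETR_EXTERNAL,cv2.CHAIN_APPROX_NONE)[0],key=cv2.contourArea)
    P=plane("wrist",cn[:,0]+[x0,y0],z,p)[:,:2]*1000
    rc=cv2.minAreaRect(np.float32(P)); b=cv2.boxPoints(rc); e=[b[1]-b[0],b[2]-b[1]]; L=max(e,key=np.linalg.norm)
    if dbg: save(dbg,cv2.resize(np.hstack([c,np.repeat(m[...,None]*255,3,2)]),None,fx=4,fy=4,interpolation=cv2.INTER_NEAREST))
    return np.array(rc[0]),np.degrees(np.arctan2(L[1],L[0]))%180,np.round(rc[1],1)
def roof(im,p,col,guess,z=.078,r=70,dbg=None):
    return flange(im,p,col,guess,z,r,dbg)
E
python3 - <<'E'
from h import *
im,p=wpic(); save("w13",im); go(.483,.113,.25)
print(p[:3,3],wproj([.483,.113,.112],p), fin(im,p,[.483,.113,.112],dbg="f1"))
E
```

```text
clock 24.32 pos [0.4781 0.0873 0.2627] yaw -2.27 tilt 0.06 q6 4 w 85.6 F [0.4 0.3 0.3]
  wz 0.0 (0.0 rows)  t [25.8  3.8 12.7]  (0.5 rows)
[0.4737 0.0875 0.2621] [[328.8348 159.1572]] (array([473.1339, 130.1346]), np.float32(132.87347), array([ 8. , 14.1]))
```

View pics/w13.png

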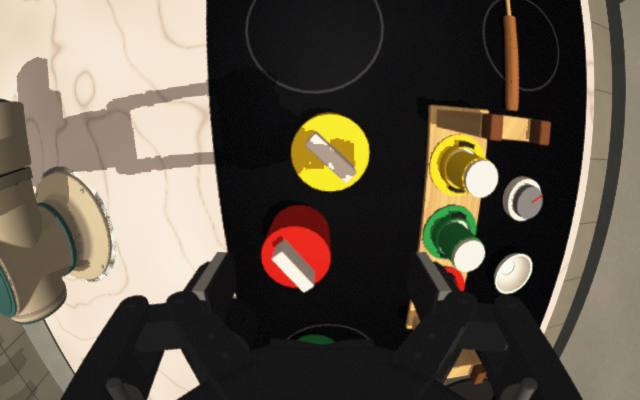

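```bash
python3 - <<'E'
from h import *
im=cv2.imread("pics/w13.png")[:,:,::-1].copy(); p=pose()
print(p[:3,3]); 
print(roof(im,p,"yellow",[.483,.113,.078],r=50,dbg="f2"))
cv2.imwrite("pics/f3.png",cv2.resize(im[105:200,280:380,::-1],None,fx=6,fy=6,interpolation=cv2.INTER_NEAREST))
E
```

```text
[0.4781 0.0873 0.2627]
(array([490.5, 113.4]), 'r', 42.9, 'ell', array([490.5, 113.4]), array([85.2, 86.4]), 'mec', array([490.3, 113.8]), 43.5)
```

View pics/f3.png

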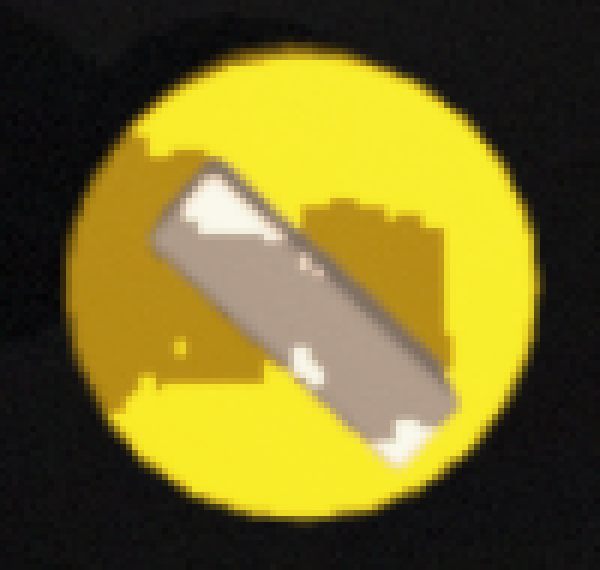

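```bash
sed -i 's/m=((h\[...,1\]<80)&(V>215)).astype(np.uint8)/m=((h[...,1]<85)\&(V>142)).astype(np.uint8); m=cv2.morphologyEx(m,cv2.MORPH_OPEN,np.ones((3,3)))/' h.py; python3 - <<'E'
from h import *
im,p=wpic(); save("w14",im); 
print(p[:3,3]); 
print(roof(im,p,"yellow",[.483,.113,.078],r=50,dbg="f2"))
f=fin(im,p,[.483,.113,.112],dbg="f4"); print(f)
print(get_state()["position"])
# fin yaw f, jaws perpendicular
go(f[0][0]/1000-.0016,f[0][1]/1000,.2,f[1]+90)
E
```

```text
[0.4781 0.0873 0.2627]
(array([484.9, 113.7]), 'r', 42.8, 'ell', array([484.9, 113.7]), array([84.9, 86.3]), 'mec', array([484.5, 114.1]), 43.4)
(array([484.8969, 114.2353]), np.float32(134.22583), array([15.9, 55.4]))
[0.4808 0.0872 0.2629]
clock 24.38 pos [0.4808 0.0872 0.2629] yaw -2.29 tilt 0.20 q6 4 w 85.3 F [ 0.1  0.  -0.3]
  wz -46.5 (4.3 rows)  t [17.8 20.5 62.9]  (1.1 rows)
```

View pics/f4.png

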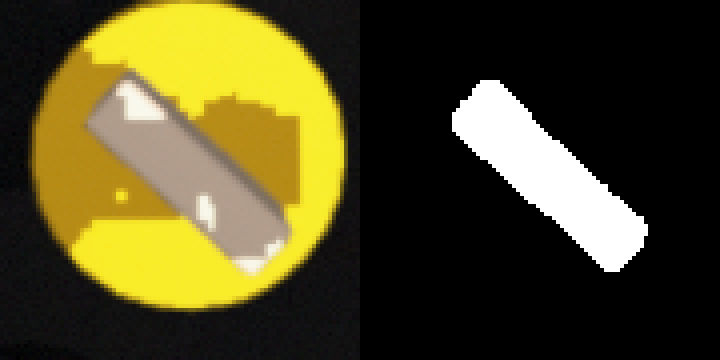

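drive_tool:
  targets: [0, 0, -10.5, 0, 0, 0, 1, 0, 0, -10.5, 0, 0, 0, 1, 0, 0, -10.5, 0, 0, 0, 1, 0, 0, -10.5, 0, 0, 0, 1, 0, 0, -4.5, 0, 0, 0, 1, 0, 0, 0, 18, 20, 40, 1, 0, 0, 0, 0, 0, 40, 1, 0, 0, 0, 0, 0, 0, 1, 0, 0, 0, 0, 0, 0, 1]

```text
clock: 25.5
position: [0.4852, 0.1139, 0.1826]
ee_rot: [0.001, 0.389, 0.921, 0.001]
contact_force: [0.1, 0.3, 0.1]
width: 0.0853
```

```bash
python3 - <<'E'
from h import *
im,p=wpic(); save("w15",im); print(fin(im,p,[.4833,.1137,.112],dbg="f5",r=60))
go(.4833,.1137,.084,44.2)
E
```

```text
(array([484.2044, 114.2248]), np.float32(134.45505), array([15.1, 54.9]))
clock 25.55 pos [0.4853 0.1139 0.1831] yaw 44.17 tilt 0.22 q6 -39 w 85.6 F [ 0.4 -0.1 -0.5]
  wz -0.0 (0.0 rows)  t [ 1.5 -1.9 99.1]  (1.6 rows)
```

View pics/w15.png

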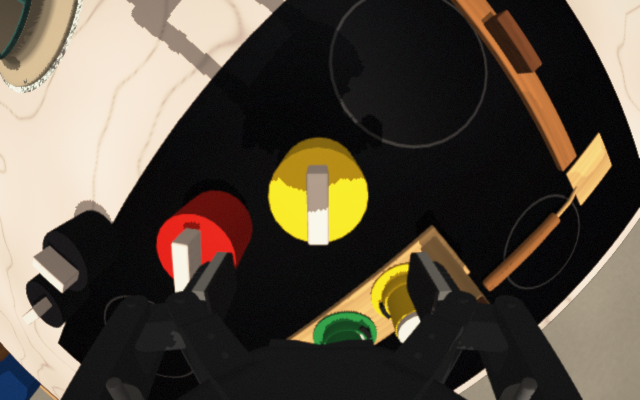

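drive_tool:
  targets: [0, 0, 0, 1.5, -2, 45, 1, 0, 0, 0, 0, 0, 40, 1, 0, 0, 0, 0, 0, 12, 1, 0, 0, 0, 0, 0, 2, 1, 0, 0, 0, 0, 0, 0, 1, 0, 0, 0, 0, 0, 0, 0, 0, 0, 0, 0, 0, 0, 0, 0, 0, 0, 0, 0, 0, 0, 0, 0, 0, 0, 0, 0, 0, 0, 0, 0, 0, 0, 0, 0]
  grip_force: 60

```text
clock: 26.8
position: [0.4808, 0.1137, 0.0824]
ee_rot: [0.0, 0.389, 0.921, 0.0]
contact_force: [-0.3, 1.3, 1.0]
width: 0.0149
```

```bash
python3 - <<'E'
from h import *
im,p=wpic(); save("w16",im);go(.4833,.1137,.084,44.2)
E
```

```text
clock 26.85 pos [0.4808 0.1137 0.0824] yaw 44.19 tilt 0.02 q6 -39 w 14.9 F [-1.3  1.1  0.9]
  wz -0.0 (0.0 rows)  t [-1.7  1.9 -1.6]  (0.0 rows)
```

View pics/w16.png

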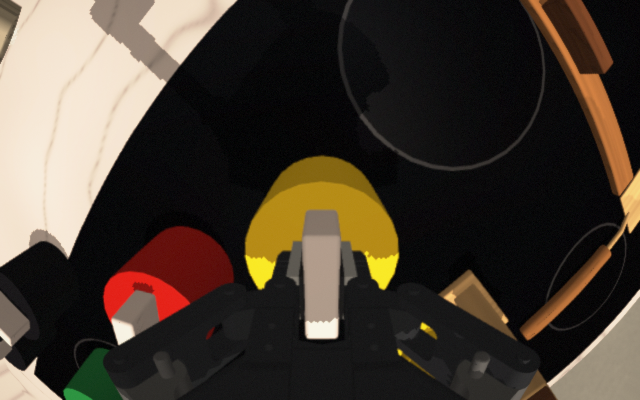

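drive_tool:
  targets: [0, 0, 0, 0, 0, -15, 0, 0, 0, 0, 0, 0, -50, 0, 0, 0, 0, 0, 0, -60, 0, 0, 0, 0, 0, 0, -15, 0, 0, 0, 0, 0, 0, 0, 0]

```text
clock: 27.48
position: [0.4806, 0.1136, 0.2225]
ee_rot: [0.0, 0.389, 0.921, 0.0]
contact_force: [0.2, 1.1, -3.0]
width: 0.0151
```

```bash
python3 - <<'E'
from h import *
im,p=wpic(); save("w17",im);go(.6593,.0847,.222)
E
```

```text
clock 27.52 pos [0.4796 0.1135 0.221 ] yaw 44.19 tilt 0.13 q6 -39 w 15.1 F [-0.8 -0.6 -2.1]
  wz 0.0 (0.0 rows)  t [-145.9  108.8   -1.4]  (2.9 rows)
```

View pics/w17.png

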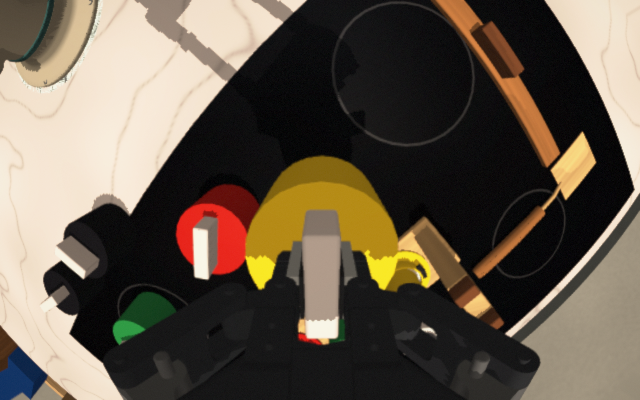

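```bash
cat >> h.py <<'E'
def t2(uv,p,zt):
    P=plane("wrist",uv,p[2,3]-zt,p); return (P-p[:3,3])@p[:3,:3]*1000
E
python3 - <<'E'
from h import *
im=cv2.imread("pics/w17.png")[:,:,::-1].copy(); p=pose()
h=cv2.cvtColor(im,cv2.COLOR_RGB2HSV)
for col in (290,321,345):
    print(col,[tuple(int(v) for v in im[r,col]) for r in range(154,215,2)][:40])
cv2.imwrite("pics/f6.png",cv2.resize(im[150:290,230:410,::-1],None,fx=4,fy=4,interpolation=cv2.INTER_NEAREST))
for r in (180,182,184,186): print(r,t2([[321,r]],p,.0044))
for r in (156,158): print(r,t2([[321,r]],p,.0824))
print(t2([[304,213],[338,213]],p,-.0296),t2([[246,250],[398,250]],p,.0044))
E
```

```text
290 [(5, 7, 8), (11, 9, 10), (8, 7, 10), (6, 5, 7), (4, 6, 6), (21, 18, 7), (94, 72, 10), (130, 100, 17), (131, 101, 15), (131, 100, 18), (130, 99, 14), (131, 100, 17), (130, 101, 15), (131, 101, 17), (132, 101, 18), (132, 101, 17), (132, 101, 16), (163, 126, 21), (182, 140, 22), (181, 139, 23), (182, 140, 24), (181, 140, 22), (182, 140, 23), (182, 141, 22), (181, 140, 23), (182, 141, 25), (182, 140, 24), (182, 140, 23), (182, 140, 25), (182, 140, 23), (181, 139, 21)]
321 [(21, 17, 11), (104, 79, 14), (132, 102, 15), (133, 102, 18), (133, 102, 18), (132, 101, 16), (132, 102, 16), (133, 103, 21), (132, 102, 16), (134, 103, 18), (132, 101, 13), (133, 103, 20), (132, 102, 17), (136, 105, 16), (176, 136, 23), (181, 139, 19), (181, 139, 20), (181, 139, 21), (182, 141, 25), (181, 140, 24), (181, 140, 22), (181, 140, 24), (181, 139, 21), (182, 140, 24), (182, 139, 22), (182, 140, 25), (181, 139, 22), (179, 139, 27), (141, 120, 85), (128, 114, 101), (129, 114, 102)]
345 [(12, 13, 14), (3, 2, 5), (8, 7, 9), (34, 26, 9), (127, 97, 14), (131, 102, 17), (130, 99, 12), (131, 101, 14), (131, 101, 14), (132, 102, 19), (132, 102, 18), (132, 101, 18), (131, 100, 16), (132, 101, 18), (131, 101, 18), (146, 112, 22), (180, 139, 23), (181, 140, 21), (182, 140, 23), (181, 139, 22), (181, 139, 23), (181, 139, 20), (181, 140, 21), (181, 139, 22), (180, 139, 19), (181, 139, 22), (181, 139, 23), (181, 139, 22), (182, 140, 24), (181, 140, 23), (180, 138, 19)]
180 [[39.7312  1.7587  4.4552]]
182 [[38.7309  1.7591  4.4538]]
184 [[37.7273  1.7594  4.4523]]
186 [[36.7203  1.7598  4.4508]]
156 [[38.5996  1.7227 82.4538]]
158 [[37.1131  1.7232 82.4517]]
[[ 35.0661  -4.7606 -29.5402]
 [ 35.0809   8.3107 -29.5632]] [[  1.3875 -38.4719   4.4697]
 [  1.4706  43.0838   4.3264]]
```

View pics/f6.png

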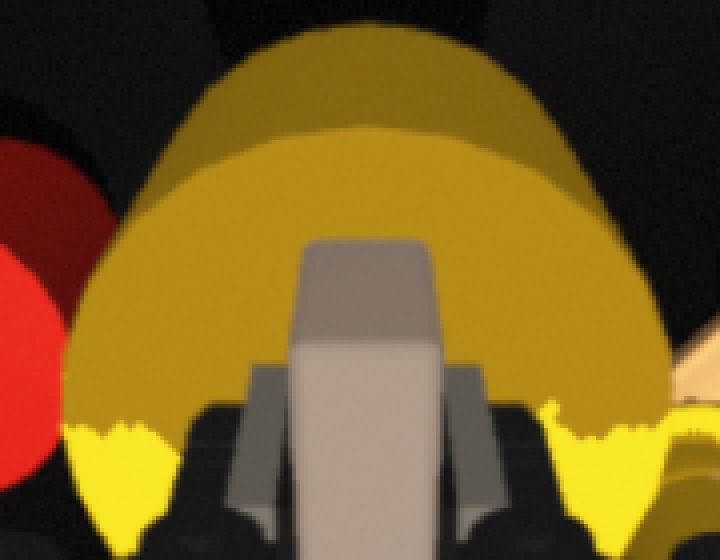

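drive_tool:
  targets: [0, 0, 0, -36, 27, 0, 0, 0, 0, 0, -36, 27, 0, 0, 0, 0, 0, -36, 27, 0, 0, 0, 0, 0, -24, 18, 0, 0, 0, 0, 0, -13, 10, 0, 0, 0, 0, 0, 0, 0, 0, 0, 0, 0, 0, 0, 0, 0, 0, 0, 0, 0, 0, 0, 0]

```text
schema error: expected a multiple of 7 numbers
```

```bash
python3 - <<'E'
from h import *
im,p=wpic(); save("w18",im);go(.6588,.0852,.105,44.2)
E
```

```text
clock 27.57 pos [0.4791 0.1135 0.2203] yaw 44.19 tilt 0.24 q6 -39 w 15.3 F [-0.4 -1.  -2. ]
  wz -0.0 (0.0 rows)  t [-145.8  109.5  114.5]  (3.4 rows)
```

View pics/w18.png

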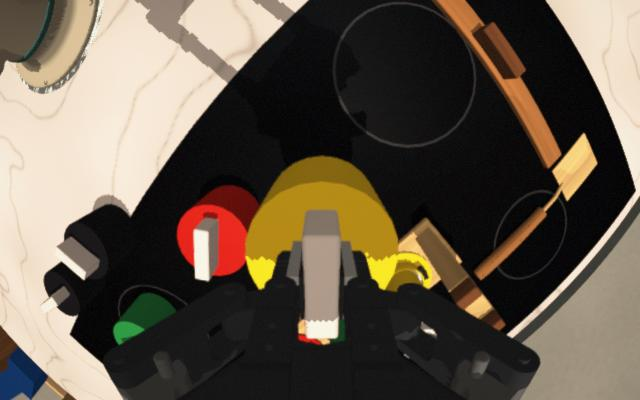

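drive_tool:
  targets: [0, 0, 0, -36, 27, 0, 0, 0, 0, 0, -36, 27, 0, 0, 0, 0, 0, -36, 27, 0, 0, 0, 0, 0, -24, 18, 0, 0, 0, 0, 0, -13, 10, 0, 0, 0, 0, 0, 0, 0, 0, 0, 0, 0, 0, 0, 0, 0, 0]

```text
clock: 28.45
position: [0.6583, 0.0858, 0.2205]
ee_rot: [-0.002, 0.389, 0.921, -0.001]
contact_force: [0.2, 0.9, -1.6]
width: 0.0152
```

```bash
python3 - <<'E'
from h import *
im,p=wpic(); save("w18",im);go(.6588,.0852,.105,44.2)
E
```

```text
clock 28.50 pos [0.6584 0.0859 0.2211] yaw 44.21 tilt 0.17 q6 -43 w 15.3 F [ 0.3  0.3 -2.2]
  wz 0.0 (0.0 rows)  t [ -1.    0.  116.1]  (1.9 rows)
```

View pics/w18.png

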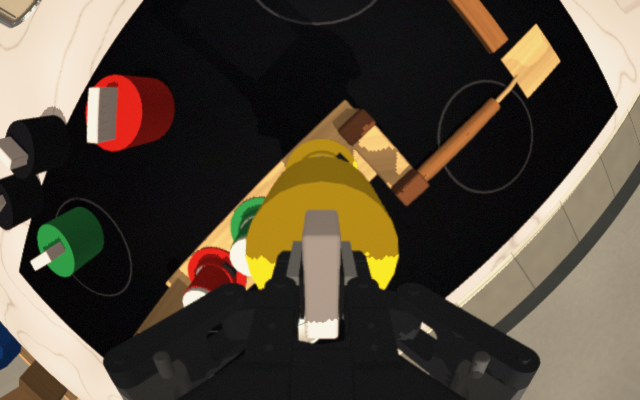

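drive_tool:
  targets: [0, 0, 0, -1, 0, 40, 0, 0, 0, 0, 0, 0, 40, 0, 0, 0, 0, 0, 0, 16, 0, 0, 0, 0, 0, 0, 4, 0, 0, 0, 0, 0, 0, 0, 0, 0, 0, 0, 0, 0, 0, 0, 0, 0, 0, 0, 0, 0, 0]

```text
clock: 29.38
position: [0.6612, 0.0849, 0.1235]
ee_rot: [0.001, 0.389, 0.921, 0.0]
contact_force: [-0.3, -0.9, -1.8]
width: 0.0155
```

```bash
python3 - <<'E'
from h import *
im,p=wpic(); save("w19",im);go(.6588,.0852,.0964,44.2)
E
```

```text
clock 29.43 pos [0.661  0.085  0.1232] yaw 44.20 tilt 0.09 q6 -43 w 14.8 F [-0.2  0.7 -1.3]
  wz -0.0 (0.0 rows)  t [ 1.7 -1.5 26.8]  (0.4 rows)
```

drive_tool:
  targets: [0, 0, 0, 1, -0.8, 5, 0, 0, 0, 0, 0, 0, 0, 0, 0, 0, 0, 0, 0, 0, 0, 0, 0, 0, 0, 0, 0, 0]

```text
clock: 29.92
position: [0.6594, 0.0851, 0.1173]
ee_rot: [0.0, 0.389, 0.921, 0.0]
contact_force: [-1.1, 0.3, -1.8]
width: 0.015
```

```bash
python3 - <<'E'
from h import *
go(.6588,.0852,.0964,44.2)
E
```

```text
clock 29.93 pos [0.6594 0.0851 0.1173] yaw 44.19 tilt 0.01 q6 -43 w 15.0 F [-1.1  0.3 -1.8]
  wz -0.0 (0.0 rows)  t [ 0.5 -0.3 20.9]  (0.3 rows)
```

Now lower onto the flange gently.

drive_tool:
  targets: [0, 0, 0, 0.4, -0.2, 5, 0, 0, 0, 0, 0, 0, 5, 0, 0, 0, 0, 0, 0, 0, 0]

```text
clock: 30.3
position: [0.6583, 0.0852, 0.1065]
ee_rot: [-0.001, 0.389, 0.921, -0.0]
contact_force: [0.4, 0.2, -1.3]
width: 0.015
```

drive_tool:
  targets: [0, 0, 0, 0, 0, 4, 0, 0, 0, 0, 0, 0, 4, 0, 0, 0, 0, 0, 0, 2, 0, 0, 0, 0, 0, 0, 0, 0]

```text
clock: 30.8
position: [0.6587, 0.0852, 0.097]
ee_rot: [-0.0, 0.389, 0.921, -0.0]
contact_force: [-0.3, 0.2, -1.4]
width: 0.0151
```

```bash
python3 - <<'E'
from h import *
go(.6588,.0852,.0964,44.2)
E
```

```text
clock 30.80 pos [0.6587 0.0852 0.097 ] yaw 44.20 tilt 0.02 q6 -43 w 15.1 F [-0.3  0.2 -1.4]
  wz -0.0 (0.0 rows)  t [-0.1  0.   0.6]  (0.0 rows)
```

drive_tool:
  targets: [0, 0, 0, 0, 0, 1, 0, 0, 0, 0, 0, 0, 0, 0, 0, 0, 8, 0, 0.4, 0, 0, 0, 0, 8, 0, 0.4, 0, 0, 0, 0, 0, 0, 0, 0, 0]

```text
clock: 31.42
position: [0.6595, 0.0858, 0.0964]
ee_rot: [-0.0, 0.513, 0.858, 0.0]
contact_force: [-0.0, 0.6, -0.7]
width: 0.015
```

```bash
python3 - <<'E'
from h import *
go(.6594,.0855,.0964,-2); print(get_state()["moment"])
E
```

```text
clock 31.43 pos [0.6595 0.0858 0.0964] yaw 28.28 tilt 0.02 q6 -27 w 15.0 F [-0.   0.6 -0.7]
  wz 30.3 (2.8 rows)  t [-0.3 -0.1  0. ]  (0.0 rows)
[ 0.0655  0.0919 -0.0071]
```

drive_tool:
  targets: [0, 0, 8, 0, 0.4, 0.4, 0, 0, 0, 8, 0, 0.3, 0, 0, 0, 0, 8, 0, 0.3, 0, 0, 0, 0, 6, 0, 0, 0, 0, 0, 0, 0, 0, 0, 0, 0, 0, 0, 0, 0, 0, 0, 0]

```text
clock: 32.17
position: [0.6605, 0.086, 0.0964]
ee_rot: [0.0, 0.717, 0.697, 0.0]
contact_force: [-0.1, -0.6, 3.1]
width: 0.0149
```

```bash
python3 - <<'E'
from h import *
go(.6605,.0855,.0964,-2); print(get_state()["moment"])
E
```

```text
clock 32.17 pos [0.6605 0.086  0.0964] yaw -1.66 tilt 0.03 q6 3 w 14.9 F [-0.1 -0.6  3.1]
  wz 0.3 (0.0 rows)  t [-0.5  0.1  0. ]  (0.0 rows)
[-0.1415  0.3854  0.0767]
```

drive_tool:
  targets: [0, 0, 2, 0, 0, 0, 0, 0, 0, 1, 0, 0, 0, 0, 0, 0, 0, 0, 0, 0, 0]

```text
clock: 32.55
position: [0.6605, 0.0859, 0.0964]
ee_rot: [0.0, 0.736, 0.677, 0.0]
contact_force: [-2.2, -0.7, 5.7]
width: 0.0149
```

```bash
python3 - <<'E'
from h import *
go(.6605,.0855,.0964,-2); print(get_state()["moment"])
im,p=wpic(); save("w20",im)
E
```

```text
clock 32.55 pos [0.6605 0.0859 0.0964] yaw -4.80 tilt 0.03 q6 6 w 14.9 F [-2.2 -0.7  5.7]
  wz -2.8 (0.3 rows)  t [-0.4  0.  -0. ]  (0.0 rows)
[-0.1732  0.5044  0.0472]
```

View pics/w20.png

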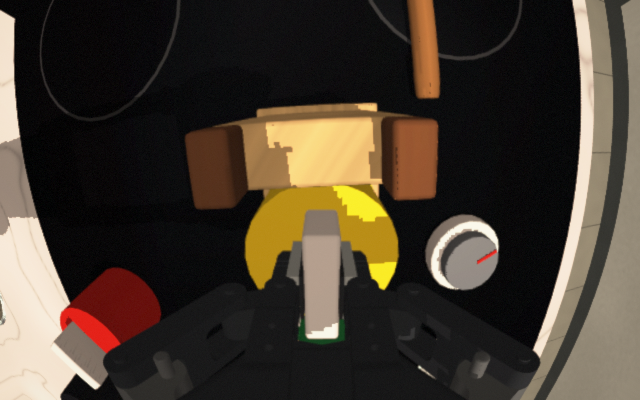

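drive_tool:
  targets: [0, 0, -1, 0, 0, 0, 0, 0, 0, 0, 0, 0, 0, 0.6, 0, 0, 0, 0, 0, 0, 0.8, 0, 0, 0, 0, 0, 0, 0.8, 0, 0, 0, 0, 0, -20, 0.8, 0, 0, 0, 0, 0, -50, 1, 0, 0, 0, 0, 0, -60, 1, 0, 0, 0, 0, 0, -50, 1, 0, 0, 0, 0, 0, 0, 1]

```text
clock: 33.72
position: [0.6628, 0.0863, 0.2815]
ee_rot: [0.004, 0.73, 0.683, 0.004]
contact_force: [0.3, 0.4, -0.5]
width: 0.0856
```

```bash
python3 - <<'E'
from h import *
im,p=wpic(); save("w21",im); print(p[:3,3])
print(fin(im,p,[.662,.083,.126],z=.126,dbg="f7"),roof(im,p,"yellow",[.662,.083,.092],z=.092,r=60)[0])
go(.438,-.01,.25,-2.3)
E
```

```text
[0.6628 0.0863 0.2815]
(array([662.4   ,  85.3436]), np.float32(86.424644), array([54.5, 15.1])) [662.8  86.8]
clock 33.77 pos [0.6614 0.0862 0.2782] yaw -3.81 tilt 0.29 q6 5 w 85.1 F [-0.8  0.2 -1.4]
  wz -1.5 (0.1 rows)  t [-105.1 -219.5   27.1]  (3.9 rows)
```

View pics/w21.png

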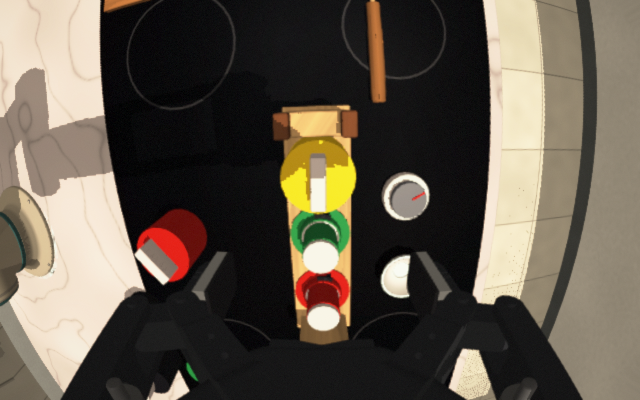

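drive_tool:
  targets: [0, 0, -1.5, -21, -44, 0, 1, 0, 0, 0, -21, -44, 0, 1, 0, 0, 0, -21, -44, 0, 1, 0, 0, 0, -21, -44, 10, 1, 0, 0, 0, -21, -44, 10, 1, 0, 0, 0, 0, 0, 0, 1, 0, 0, 0, 0, 0, 0, 1, 0, 0, 0, 0, 0, 0, 1]

```text
clock: 34.78
position: [0.437, -0.0086, 0.2556]
ee_rot: [-0.0, 0.721, 0.693, 0.0]
contact_force: [0.5, -0.2, -0.6]
width: 0.0855
```

```bash
python3 - <<'E'
from h import *
im,p=wpic(); save("w22",im); print(p[:3,3])
f=fin(im,p,[.438,-.01,.112],dbg="f8"); print(f,roof(im,p,"red",[.438,-.01,.078],dbg="f9",r=60))
go(f[0][0]/1000-.0016,f[0][1]/1000,.18,f[1]+90)
E
```

```text
[ 0.437  -0.0086  0.2556]
(array([439.939 ,  -9.3363]), np.float32(126.668526), array([16.3, 55. ])) (array([439.7,  -7.8]), 'r', 43.9, 'ell', array([439.9,  -8.2]), array([84.2, 92.1]), 'mec', array([439.8,  -6.9]), 46.1)
clock 34.83 pos [ 0.437  -0.0086  0.2556] yaw -2.27 tilt 0.01 q6 -8 w 85.3 F [0.3 0.4 0.7]
  wz -38.9 (3.6 rows)  t [-1.4  0.6 75.6]  (1.2 rows)
```

View pics/w22.png

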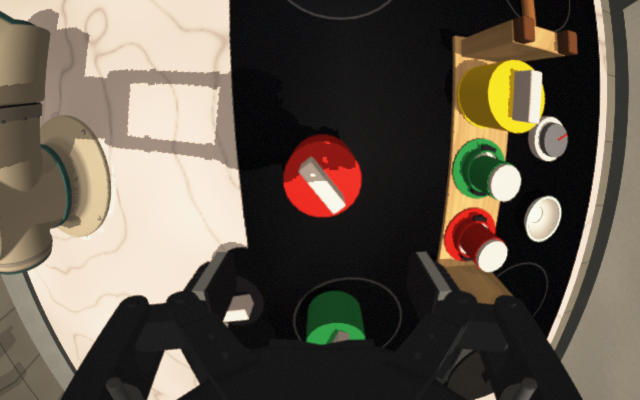

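View pics/f8.png

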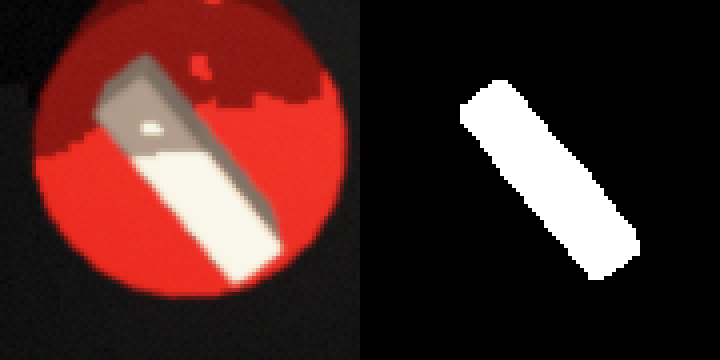

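drive_tool:
  targets: [0, 0, -10, 0, 0, 0, 1, 0, 0, -10, 0, 0, 0, 1, 0, 0, -10, 0, 0, 0, 1, 0, 0, -9, 0, 0, 0, 1, 0, 0, 0, -1, 0.5, 40, 1, 0, 0, 0, 0, 0, 50, 1, 0, 0, 0, 0, 0, 40, 1, 0, 0, 0, 0, 0, 0, 1, 0, 0, 0, 0, 0, 0, 1]

```text
clock: 35.95
position: [0.4386, -0.0094, 0.127]
ee_rot: [0.001, 0.448, 0.894, 0.0]
contact_force: [0.2, 0.5, 0.3]
width: 0.0852
```

```bash
python3 - <<'E'
from h import *
im,p=wpic(); save("w23",im); print(fin(im,p,[.4382,-.0093,.112],r=75,dbg="f10")); go(.4382,-.0093,.083,36.7)
E
```

```text
(array([438.5732,  -9.2917]), np.float32(126.71637), array([15.5, 55.1]))
clock 36.00 pos [ 0.4388 -0.0095  0.1274] yaw 36.71 tilt 0.20 q6 -47 w 85.3 F [-0.4  0.  -0.2]
  wz 0.0 (0.0 rows)  t [ 0.6 -0.5 44.4]  (0.7 rows)
```

View pics/w23.png

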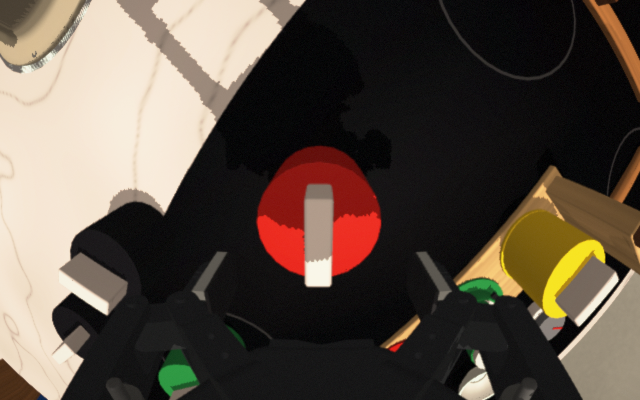

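drive_tool:
  targets: [0, 0, 0, 0, -1, 30, 1, 0, 0, 0, 0, 0, 12, 1, 0, 0, 0, 0, 0, 2, 1, 0, 0, 0, 0, 0, 0, 1, 0, 0, 0, 0, 0, 0, 0, 0, 0, 0, 0, 0, 0, 0, 0, 0, 0, 0, 0, 0, 0, 0, 0, 0, 0, 0, 0, 0, 0, 0, 0, 0, 0, 0, 0]

```text
clock: 37.12
position: [0.4362, -0.0099, 0.082]
ee_rot: [0.0, 0.449, 0.894, 0.0]
contact_force: [1.0, -0.8, 0.8]
width: 0.0149
```

drive_tool:
  targets: [0, 0, 0, 0, 0, -15, 0, 0, 0, 0, 0, 0, -50, 0, 0, 0, 0, 0, 0, -60, 0, 0, 0, 0, 0, 0, -15, 0, 0, 0, -10, 0, 0, 0, 0, 0, 0, -10, 0, 0, 0, 0, 0, 0, 0, 0, 0, 0, 0]

```text
clock: 38.0
position: [0.4357, -0.0098, 0.2215]
ee_rot: [-0.0, 0.288, 0.958, 0.0]
contact_force: [-0.2, -0.2, -2.1]
width: 0.0151
```

```bash
python3 - <<'E'
from h import *
im,p=wpic(); save("w24",im); go(.654,-.116,.22)
E
```

```text
clock 38.05 pos [ 0.4357 -0.0098  0.2215] yaw 56.53 tilt 0.05 q6 -67 w 15.2 F [-0.3  0.6 -1.6]
  wz 0.0 (0.0 rows)  t [-240.7   31.8    1.3]  (3.9 rows)
```

View pics/w24.png

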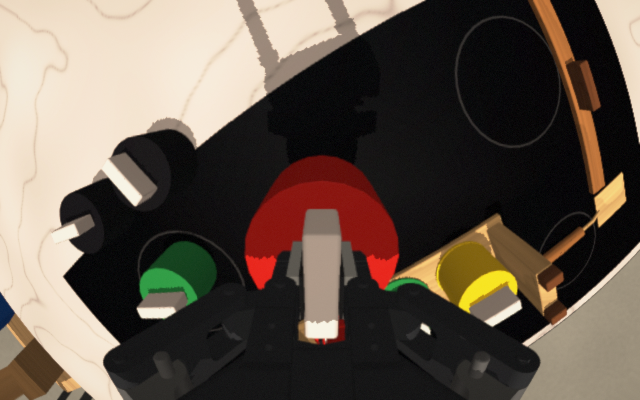

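```bash
python3 - <<'E'
from h import *
go(.6533,-.1153,.22)
E
```

```text
clock 38.05 pos [ 0.4357 -0.0098  0.2215] yaw 56.53 tilt 0.05 q6 -67 w 15.2 F [-0.3  0.6 -1.6]
  wz 0.0 (0.0 rows)  t [-239.7   32.     1.3]  (3.9 rows)
```

drive_tool:
  targets: [0, 0, 0, -50, 6, 0, 0, 0, 0, 0, -50, 7, 0, 0, 0, 0, 0, -50, 7, 0, 0, 0, 0, 0, -50, 7, 0, 0, 0, 0, 0, -30, 4, 0, 0, 0, 0, 0, -9.5, 1.5, 0, 0, 0, 0, 0, 0, 0, 0, 0, 0, 0, 0, 0, 0, 0, 0]

```text
clock: 39.05
position: [0.6528, -0.1135, 0.222]
ee_rot: [-0.001, 0.287, 0.958, 0.0]
contact_force: [-0.3, -0.3, -1.0]
width: 0.015
```

```bash
python3 - <<'E'
from h import *
im,p=wpic(); save("w25",im); go(.6533,-.1153,.12)
E
```

```text
clock 39.10 pos [ 0.6529 -0.1135  0.2222] yaw 56.69 tilt 0.04 q6 -73 w 15.2 F [ 0.2  0.1 -0.4]
  wz 0.0 (0.0 rows)  t [ -1.4  -1.3 102.2]  (1.6 rows)
```

View pics/w25.png

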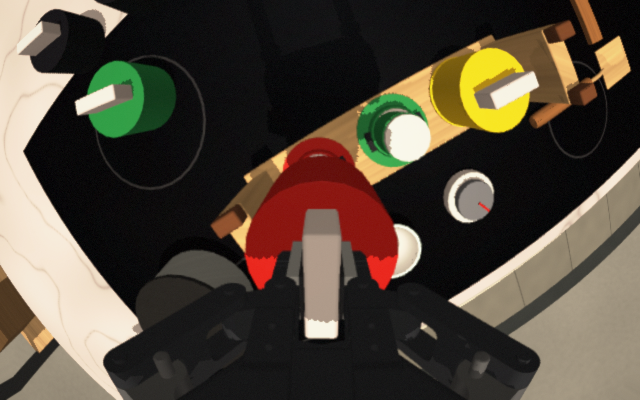

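drive_tool:
  targets: [0, 0, 0, -1.4, -1.3, 40, 0, 0, 0, 0, 0, 0, 40, 0, 0, 0, 0, 0, 0, 18, 0, 0, 0, 0, 0, 0, 4, 0, 0, 0, 0, 0, 0, 0, 0, 0, 0, 0, 0, 0, 0, 0, 0, 0, 0, 0, 0, 0, 0, 0, 0, 0, 0, 0, 0, 0]

```text
clock: 40.1
position: [0.6548, -0.1162, 0.1204]
ee_rot: [0.0, 0.287, 0.958, 0.0]
contact_force: [-0.1, -0.9, -1.3]
width: 0.0149
```

```bash
python3 - <<'E'
from h import *
go(.6533,-.1153,.096)
E
```

```text
clock 40.10 pos [ 0.6548 -0.1162  0.1204] yaw 56.69 tilt 0.05 q6 -73 w 14.9 F [-0.1 -0.9 -1.3]
  wz 0.0 (0.0 rows)  t [ 1.7 -0.1 24.4]  (0.4 rows)
```

drive_tool:
  targets: [0, 0, 0, 1.5, 0, 5, 0, 0, 0, 0, 0, 0, 0, 0, 0, 0, 0, 0, 0, 5, 0, 0, 0, 0, 0, 0, 4, 0, 0, 0, 0, 0, 0, 0, 0]

```text
clock: 40.72
position: [0.6529, -0.1152, 0.1052]
ee_rot: [-0.001, 0.287, 0.958, 0.0]
contact_force: [0.3, -0.6, -1.9]
width: 0.0152
```

```bash
python3 - <<'E'
from h import *
go(.6533,-.1153,.096)
E
```

```text
clock 40.73 pos [ 0.6529 -0.1152  0.1052] yaw 56.69 tilt 0.07 q6 -73 w 15.2 F [ 0.3 -0.6 -1.9]
  wz 0.0 (0.0 rows)  t [-0.4  0.1  9.2]  (0.1 rows)
```

drive_tool:
  targets: [0, 0, 0, 0, 0, 4, 0, 0, 0, 0, 0, 0, 4, 0, 0, 0, 0, 0, 0, 1.5, 0, 0, 0, 0, 0, 0, 0, 0]

```text
clock: 41.22
position: [0.6533, -0.1153, 0.0963]
ee_rot: [0.0, 0.287, 0.958, 0.0]
contact_force: [0.5, 0.2, -1.1]
width: 0.0151
```

drive_tool:
  targets: [0, 0, 9, 0, 0.1, 0, 0, 0, 0, 9, 0, 0.1, 0, 0, 0, 0, 9, 0, 0.1, 0, 0, 0, 0, 9, 0, 0.1, 0, 0, 0, 0, 9, 0, 0.1, 0, 0, 0, 0, 9, 0, 0.1, 0, 0, 0, 0, 0, 0, 0, 0, 0]

```text
clock: 42.1
position: [0.6538, -0.115, 0.0964]
ee_rot: [0.0, 0.69, 0.724, 0.0]
contact_force: [-0.1, -0.1, -0.5]
width: 0.015
```

```bash
python3 - <<'E'
from h import *
go(.654,-.1149,.096,-2); print(get_state()["moment"])
E
```

```text
clock 42.10 pos [ 0.6538 -0.115   0.0964] yaw 2.80 tilt 0.02 q6 -19 w 15.0 F [-0.1 -0.1 -0.5]
  wz 4.8 (0.4 rows)  t [0.1 0.2 0.4]  (0.0 rows)
[ 0.0068 -0.0527  0.0335]
```

drive_tool:
  targets: [0, 0, 4, 0, 0, 0.5, 0, 0, 0, 3, 0, 0, 0, 0, 0, 0, 0, 0, 0, 0, 0, 0, 0, -0.5, 0, 0, 0, 0, 0, 0, 0, 0, 0, 0, 0.6, 0, 0, 0, 0, 0, 0, 0.8, 0, 0, 0, 0, 0, 0, 0.8, 0, 0, 0, 0, 0, -20, 0.8, 0, 0, 0, 0, 0, -50, 1, 0, 0, 0, 0, 0, -60, 1, 0, 0, 0, 0, 0, -50, 1]

```text
clock: 43.48
position: [0.654, -0.115, 0.2784]
ee_rot: [0.001, 0.73, 0.683, 0.001]
contact_force: [1.1, 0.1, 0.3]
width: 0.0855
```

drive_tool:
  targets: [0, 0, 0, 0, 0, 0, 1, 0, 0, 0, 0, 0, 0, 1]

```text
clock: 43.72
position: [0.6533, -0.1149, 0.2754]
ee_rot: [-0.0, 0.73, 0.683, -0.0]
contact_force: [-0.2, 0.2, -0.2]
width: 0.0856
```

```bash
python3 - <<'E'
from h import *
im,p=wpic(); save("w26",im); print(p[:3,3])
print(fin(im,p,[.6555,-.115,.126],z=.126,dbg="f7"),roof(im,p,"red",[.6555,-.115,.092],z=.092,r=60))
print(fin(im,p,[.662,.085,.126],z=.126,r=60,dbg="f11"),roof(im,p,"yellow",[.662,.085,.092],z=.092,r=60))
go(.448,-.244,.26,-2.3)
E
```

```text
[ 0.6533 -0.1149  0.2754]
(array([ 655.5626, -115.0252]), np.float32(85.88443), array([54.5, 15.3])) (array([ 655.9, -113. ]), 'r', 43.7, 'ell', array([ 655.9, -113. ]), array([85.2, 89.5]), 'mec', array([ 656.4, -112.1]), 45.1)
(array([661.1796,  60.8474]), np.float32(175.75699), array([ 8.4, 14. ])) (array([661.9,  67.8]), 'r', 41.3, 'ell', array([662.5,  86.1]), array([ 84.4, 124.1]), 'mec', array([661.4,  67.9]), 43.0)
clock 43.77 pos [ 0.653  -0.1148  0.2744] yaw -3.80 tilt 0.15 q6 -12 w 85.5 F [ 0.3  0.  -0.7]
  wz -1.5 (0.1 rows)  t [-137.4 -199.6   14.8]  (3.9 rows)
```

View pics/w26.png

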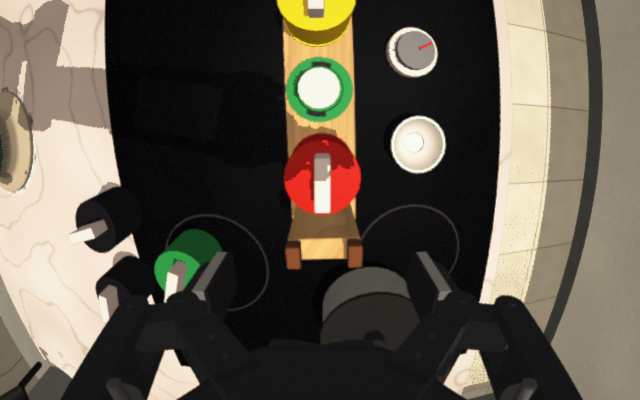

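drive_tool:
  targets: [0, 0, -1.5, -28, -40, 2, 1, 0, 0, 0, -28, -40, 2, 1, 0, 0, 0, -28, -40, 2, 1, 0, 0, 0, -28, -40, 5, 1, 0, 0, 0, -25, -39, 4, 1, 0, 0, 0, 0, 0, 0, 1, 0, 0, 0, 0, 0, 0, 1, 0, 0, 0, 0, 0, 0, 1]

```text
clock: 44.78
position: [0.4496, -0.2422, 0.2603]
ee_rot: [-0.0, 0.721, 0.693, 0.0]
contact_force: [0.6, 0.2, 0.4]
width: 0.0858
```

```bash
python3 - <<'E'
from h import *
im,p=wpic(); save("w27",im); print(p[:3,3])
f=fin(im,p,[.448,-.244,.112],dbg="f12"); print(f,roof(im,p,"green",[.448,-.244,.078],dbg="f13",r=60))
go(f[0][0]/1000-.0016,f[0][1]/1000,.127,f[1]+90)
E
```

```text
[ 0.4496 -0.2422  0.2603]
(array([ 449.5031, -244.0261]), np.float32(65.56421), array([55.9, 16.8])) (array([ 449.6, -241.6]), 'r', 44.3, 'ell', array([ 449.6, -241.9]), array([84.3, 92.2]), 'mec', array([ 449.8, -241.1]), 46.3)
clock 44.83 pos [ 0.4496 -0.2422  0.2604] yaw -2.22 tilt 0.04 q6 -34 w 85.7 F [0.3 0.5 0.8]
  wz 22.2 (2.1 rows)  t [ -2.4  -0.7 133.4]  (2.1 rows)
```

View pics/w27.png

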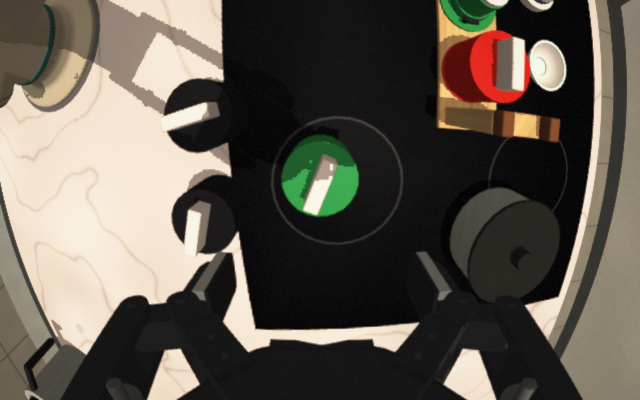

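View pics/f12.png

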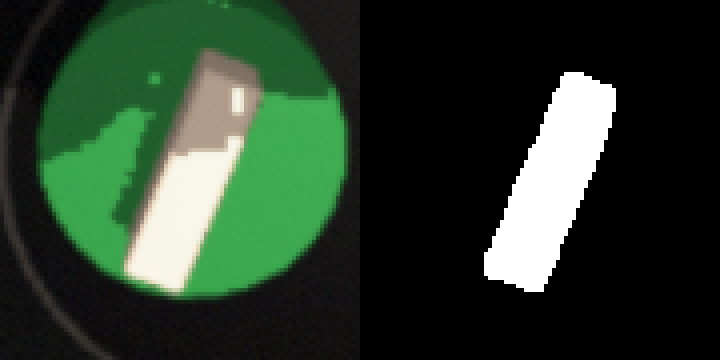

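drive_tool:
  targets: [0, 0, 10.5, 0, 0, 0, 1, 0, 0, 10.5, 0, 0, 0, 1, 0, 0, 1.2, -2, -0.7, 40, 1, 0, 0, 0, 0, 0, 50, 1, 0, 0, 0, 0, 0, 40, 1, 0, 0, 0, 0, 0, 0, 1, 0, 0, 0, 0, 0, 0, 1]

```text
clock: 45.7
position: [0.4487, -0.2447, 0.1321]
ee_rot: [0.001, 0.841, 0.541, 0.0]
contact_force: [-0.6, 0.9, -0.1]
width: 0.0853
```

```bash
python3 - <<'E'
from h import *
im,p=wpic(); save("w28",im); print(fin(im,p,[.4485,-.244,.112],r=75,dbg="f14")); go(.4478,-.244,.083,-24.4)
E
```

```text
(array([ 450.0458, -243.1311]), np.float32(65.980156), array([54.8, 15.2]))
clock 45.75 pos [ 0.4489 -0.245   0.1326] yaw -24.47 tilt 0.21 q6 -12 w 85.4 F [ 0.7 -0.6  0.9]
  wz -0.1 (0.0 rows)  t [ 0.5 -1.6 49.6]  (0.8 rows)
```

View pics/w28.png

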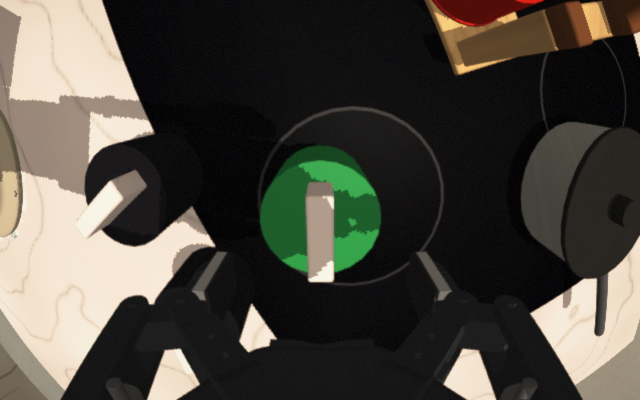

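drive_tool:
  targets: [0, 0, 0, 1.5, -1.3, 35, 1, 0, 0, 0, 0, 0, 13, 1, 0, 0, 0, 0, 0, 2, 1, 0, 0, 0, 0, 0, 0, 1, 0, 0, 0, 0, 0, 0, 0, 0, 0, 0, 0, 0, 0, 0, 0, 0, 0, 0, 0, 0, 0, 0, 0, 0, 0, 0, 0, 0, 0, 0, 0, 0, 0, 0, 0]

```text
clock: 46.88
position: [0.4467, -0.2423, 0.0807]
ee_rot: [-0.0, 0.841, 0.541, 0.0]
contact_force: [0.0, -0.5, -1.4]
width: 0.0152
```

drive_tool:
  targets: [0, 0, 0, 0, 0, -15, 0, 0, 0, 0, 0, 0, -50, 0, 0, 0, 0, 0, 0, -60, 0, 0, 0, 0, 0, 0, -60, 0, 0, 0, 0, 0, 0, -20, 0, 0, 0, 0, 0, 0, 0, 0]

```text
clock: 47.62
position: [0.4473, -0.2428, 0.2884]
ee_rot: [0.002, 0.841, 0.541, 0.001]
contact_force: [0.4, 0.4, -2.1]
width: 0.0149
```

```bash
python3 - <<'E'
from h import *
im,p=wpic(); save("w29",im); go(.657,-.0165,.28,58)
E
```

```text
clock 47.67 pos [ 0.4465 -0.2422  0.2864] yaw -24.50 tilt 0.06 q6 -12 w 15.0 F [ 0.1 -0.5 -2.3]
  wz -82.5 (7.7 rows)  t [-58.9 303.    6.4]  (4.9 rows)
```

View pics/w29.png

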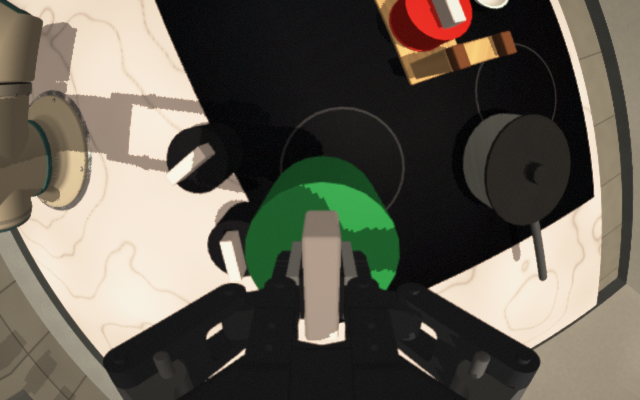

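drive_tool:
  targets: [0, 0, -10.5, 0, 0, 0, 0, 0, 0, -10.5, 0, 0, 0, 0, 0, 0, -10.5, 0, 0, 0, 0, 0, 0, -10.5, 0, 0, 0, 0, 0, 0, -10.5, 0, 0, 0, 0, 0, 0, -10.5, 0, 0, 0, 0, 0, 0, -10.5, 0, 0, 0, 0, 0, 0, -9, 0, 0, 0, 0, 0, 0, 0, -10, 50, 0, 0, 0, 0, 0, -10, 50, 0, 0, 0, 0, 0, -10, 50, 0, 0, 0, 0, 0, -10, 50, 0, 0]

```text
clock: 49.18
position: [0.5865, -0.0925, 0.2834]
ee_rot: [-0.002, 0.276, 0.961, -0.0]
contact_force: [0.4, -1.1, -1.3]
width: 0.0154
```

```bash
python3 - <<'E'
from h import *
go(.6564,-.0158,.28)
E
```

```text
clock 49.17 pos [ 0.5865 -0.0925  0.2834] yaw 57.99 tilt 0.26 q6 -74 w 15.4 F [ 0.4 -1.1 -1.3]
  wz 0.0 (0.0 rows)  t [-18.6 102.1   3.2]  (1.7 rows)
```

drive_tool:
  targets: [0, 0, 0, -8, 45, 0, 0, 0, 0, 0, -7, 35, 0, 0, 0, 0, 0, -2, 10, 0, 0, 0, 0, 0, 0, 0, 0, 0, 0, 0, 0, 0, 0, 0, 0, 0, 0, 0, 0, 0, 0, 0]

```text
clock: 49.92
position: [0.648, -0.0278, 0.2861]
ee_rot: [-0.0, 0.276, 0.961, -0.0]
contact_force: [-0.7, -0.0, -1.1]
width: 0.0154
```

```bash
python3 - <<'E'
from h import *
im,p=wpic(); save("w30",im); go(.6564,-.0158,.118)
E
```

```text
clock 49.98 pos [ 0.6482 -0.0277  0.2862] yaw 57.92 tilt 0.01 q6 -66 w 15.5 F [-0.2 -0.8 -1.7]
  wz 0.0 (0.0 rows)  t [ -0.6  14.5 168.2]  (2.7 rows)
```

View pics/w30.png

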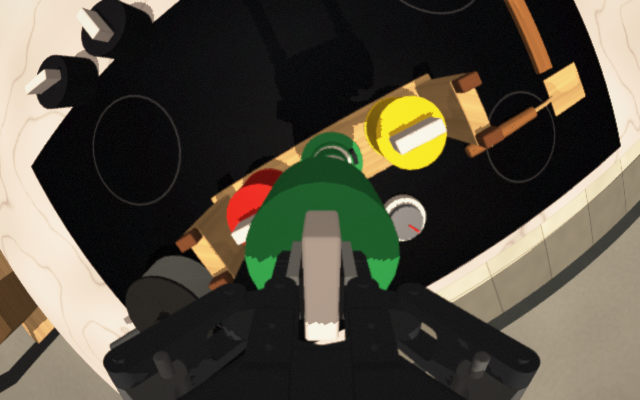

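drive_tool:
  targets: [0, 0, 0, 0, 14.5, 10, 0, 0, 0, 0, 0, 0, 20, 0, 0, 0, 0, 0, 0, 20, 0, 0, 0, 0, 0, 0, 10, 0, 0, 0, 0, 0, 0, 0, 0, 0, 0, 0, 0, 0, 0, 0]

```text
clock: 50.72
position: [0.657, -0.0143, 0.2267]
ee_rot: [0.001, 0.276, 0.961, 0.0]
contact_force: [0.2, 0.4, -1.6]
width: 0.0153
```

```bash
python3 - <<'E'
from h import *
go(.6564,-.0158,.118)
E
```

```text
clock 50.73 pos [ 0.657  -0.0143  0.2267] yaw 58.00 tilt 0.09 q6 -65 w 15.3 F [ 0.2  0.4 -1.6]
  wz 0.0 (0.0 rows)  t [ -0.1  -1.7 108.7]  (1.7 rows)
```

drive_tool:
  targets: [0, 0, 0, 0, -1.5, 35, 0, 0, 0, 0, 0, 0, 40, 0, 0, 0, 0, 0, 0, 25, 0, 0, 0, 0, 0, 0, 6, 0, 0, 0, 0, 0, 0, 0, 0, 0, 0, 0, 0, 0, 0, 0, 0, 0, 0, 0, 0, 0, 0, 0, 0, 0, 0, 0, 0, 0]

```text
clock: 51.72
position: [0.656, -0.0157, 0.1206]
ee_rot: [0.001, 0.276, 0.961, 0.0]
contact_force: [0.6, 0.4, -1.4]
width: 0.0149
```

```bash
python3 - <<'E'
from h import *
go(.6564,-.0158,.0947)
E
```

```text
clock 51.73 pos [ 0.656  -0.0157  0.1206] yaw 58.00 tilt 0.08 q6 -65 w 14.9 F [ 0.6  0.4 -1.4]
  wz 0.0 (0.0 rows)  t [-0.4  0.1 25.9]  (0.4 rows)
```

drive_tool:
  targets: [0, 0, 0, -0.2, 0.1, 5, 0, 0, 0, 0, 0, 0, 5, 0, 0, 0, 0, 0, 0, 5, 0, 0, 0, 0, 0, 0, 0, 0, 0, 0, 0, 0, 0, 0, 0]

```text
clock: 52.35
position: [0.6559, -0.0157, 0.1048]
ee_rot: [-0.0, 0.276, 0.961, 0.0]
contact_force: [0.7, -0.3, -1.5]
width: 0.0153
```

drive_tool:
  targets: [0, 0, 0, 0, 0, 4, 0, 0, 0, 0, 0, 0, 4, 0, 0, 0, 0, 0, 0, 2, 0, 0, 0, 0, 0, 0, 0, 0, 0, 0, 0, 0, 0, 0, 0]

```text
clock: 52.98
position: [0.6559, -0.0157, 0.0948]
ee_rot: [0.0, 0.276, 0.961, 0.0]
contact_force: [-0.1, 0.4, -3.0]
width: 0.0151
```

```bash
python3 - <<'E'
from h import *
go(.6564,-.0158,.0947)
E
```

```text
clock 52.98 pos [ 0.6559 -0.0157  0.0948] yaw 57.99 tilt 0.01 q6 -65 w 15.1 F [-0.1  0.4 -3. ]
  wz 0.0 (0.0 rows)  t [-0.5  0.2  0.1]  (0.0 rows)
```

Seated height. Turn 60° clockwise plus a little.

drive_tool:
  targets: [0, 0, 0, 0, 0, 0.4, 0, 0, 0, 9, 0, 0.2, 0, 0, 0, 0, 9, 0, 0.2, 0, 0, 0, 0, 9, 0, 0.2, 0, 0, 0, 0, 9, 0, 0.2, 0, 0, 0, 0, 9, 0, 0.2, 0, 0, 0, 0, 9, 0, 0.2, 0, 0, 0, 0, 0, 0, 0, 0, 0]

```text
clock: 53.98
position: [0.657, -0.015, 0.0948]
ee_rot: [0.0, 0.681, 0.732, 0.0]
contact_force: [-0.3, -0.3, 0.6]
width: 0.0152
```

```bash
python3 - <<'E'
from h import *
go(.6571,-.0154,.0947,-2);print(get_state()["moment"])
E
```

```text
clock 53.98 pos [ 0.657  -0.015   0.0948] yaw 4.09 tilt 0.04 q6 -11 w 15.2 F [-0.3 -0.3  0.6]
  wz 6.1 (0.6 rows)  t [-0.4  0.1  0.1]  (0.0 rows)
[-0.0466  0.0341  0.0195]
```

drive_tool:
  targets: [0, 0, 5, 0, 0, 0.3, 0, 0, 0, 3.5, 0, 0, 0, 0, 0, 0, 0, 0, 0, 0, 0, 0, 0, -0.5, 0, 0, 0, 0, 0, 0, 0, 0, 0, 0, 0.5, 0, 0, 0, 0, 0, 0, 0.7, 0, 0, 0, 0, 0, 0, 0.7, 0, 0, 0, 0, 0, -20, 0.7, 0, 0, 0, 0, 0, -50, 1, 0, 0, 0, 0, 0, -60, 1, 0, 0, 0, 0, 0, -50, 1]

```text
clock: 55.35
position: [0.6571, -0.015, 0.2766]
ee_rot: [0.001, 0.731, 0.682, 0.001]
contact_force: [0.3, -0.2, -0.5]
width: 0.0856
```

drive_tool:
  targets: [0, 0, 0, 0, 0, 0, 1, 0, 0, 0, 0, 0, 0, 1, 0, 0, 0, 0, 0, 0, 1]

```text
clock: 55.72
position: [0.6559, -0.0149, 0.272]
ee_rot: [-0.002, 0.731, 0.682, -0.001]
contact_force: [-0.1, 0.2, 0.5]
width: 0.0853
```

```bash
python3 - <<'E'
from h import *
im,p=wpic(); save("w31",im); print(p[:3,3])
for c,b in (("green",[.6588,-.0162]),("yellow",[.662,.0835]),("red",[.6555,-.1157])):
    print(c,fin(im,p,b+[.126],z=.126,r=35,dbg="f_"+c),roof(im,p,c,b+[.092],z=.092,r=48)[:6])
go(.448,-.244,.26,-2.3)
E
```

```text
[ 0.6559 -0.0149  0.272 ]
green (array([658.7166, -16.2821]), np.float32(86.085495), array([56. , 15.8])) (array([659.2, -13.1]), 'r', 43.5, 'ell', array([659.2, -13.4]), array([84.5, 90. ]))
yellow (array([662.4072,  84.3682]), np.float32(86.09184), array([53.4, 15.5])) (array([662.6,  84.5]), 'r', 42.2, 'ell', array([662.6,  84.5]), array([83.8, 85.2]))
red (array([ 655.4756, -114.6071]), np.float32(86.10903), array([56.3, 15.6])) (array([ 655.9, -104.5]), 'r', 48.9, 'ell', array([ 656.2, -104.5]), array([ 86.6, 109.7]))
clock 55.77 pos [ 0.656  -0.0149  0.2721] yaw -4.00 tilt 0.21 q6 -3 w 85.2 F [0.3 0.  0.5]
  wz -1.7 (0.2 rows)  t [-237.3 -198.6   12.7]  (5.0 rows)
```

View pics/w31.png

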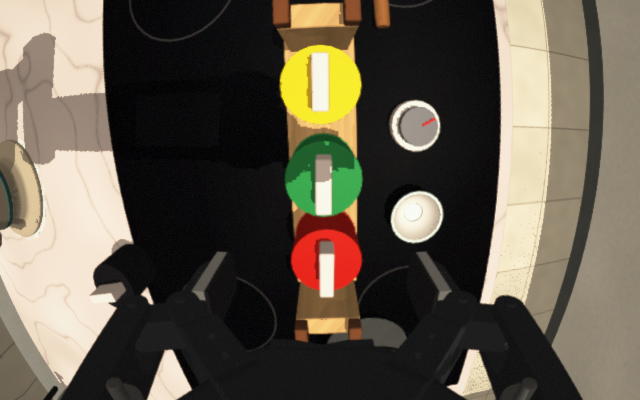

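```bash
python3 - <<'E'
from h import *
im=get_image("top"); save("top5",im)
print(plane("top",[[175,156],[162,291],[167,221]],.012))
cv2.imwrite("pics/t5.png",cv2.resize(im[110:320,140:480,::-1],None,fx=2.35,fy=2.35,interpolation=cv2.INTER_CUBIC))
go(.50,.33,.25,-2.3)
E
```

```text
[[0.6977 0.3624 0.012 ]
 [0.3458 0.377  0.012 ]
 [0.5234 0.3741 0.012 ]]
clock 55.83 pos [ 0.6562 -0.0149  0.2723] yaw -4.00 tilt 0.19 q6 -3 w 85.2 F [-0.3 -0.1 -1.4]
  wz -1.7 (0.2 rows)  t [ 338.4 -169.8   23. ]  (6.1 rows)
```

View pics/t5.png

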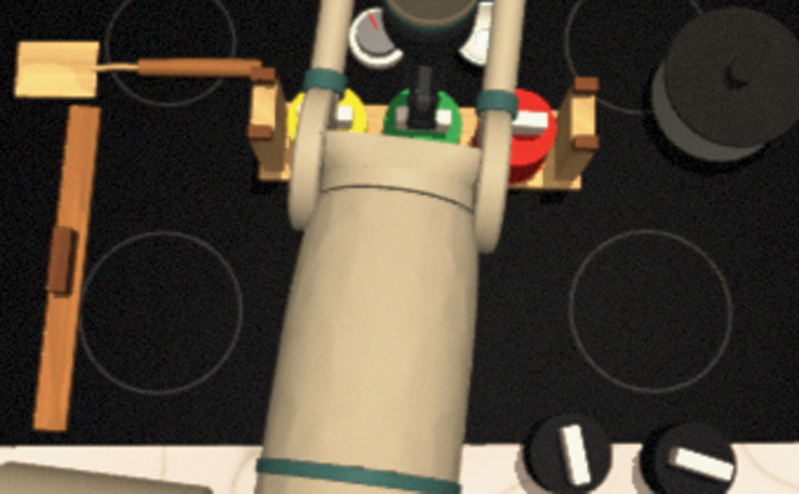

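drive_tool:
  targets: [0, 0, 0, 53, -23, 0, 1, 0, 0, 0, 53, -23, 0, 1, 0, 0, 0, 53, -23, 0, 1, 0, 0, 0, 53, -23, 0, 1, 0, 0, 0, 53, -23, 0, 1, 0, 0, 0, 53, -23, 0, 1, 0, 0, 0, 51, -23, 0, 1, 0, 0, -10.2, 0, 0, 0, 1, 0, 0, -10.2, 0, 0, 0, 1, 0, 0, -10.2, 0, 0, 0, 1, 0, 0, -10.2, 0, 0, 0, 1, 0, 0, -10.2, 0, 0, 0, 1]

```text
clock: 57.32
position: [0.5217, 0.3642, 0.273]
ee_rot: [-0.001, 0.364, 0.931, -0.001]
contact_force: [-0.3, -0.9, 0.8]
width: 0.0853
```

drive_tool:
  targets: [0, 0, -10.2, 0, 0, 0, 1, 0, 0, -10.2, 0, 0, 0, 1, 0, 0, -10.2, 0, 0, 0, 1, 0, 0, -10, 0, 0, 0, 1, 0, 0, 0, 0, 0, 10, 1, 0, 0, 0, 0, 0, 0, 1, 0, 0, 0, 0, 0, 0, 1]

```text
clock: 58.2
position: [0.5219, 0.3643, 0.2637]
ee_rot: [-0.0, 0.022, 1.0, -0.0]
contact_force: [0.5, 0.1, 0.4]
width: 0.0858
```

```bash
python3 - <<'E'
from h import *
im,p=wpic(); save("w32",im); go(.522,.37,.25,87.6)
E
```

```text
clock 58.25 pos [0.522  0.3643 0.264 ] yaw 87.53 tilt 0.01 q6 -59 w 85.8 F [ 0.5 -0.8 -0.4]
  wz -0.1 (0.0 rows)  t [ 0.2  5.7 14. ]  (0.2 rows)
```

View pics/w32.png

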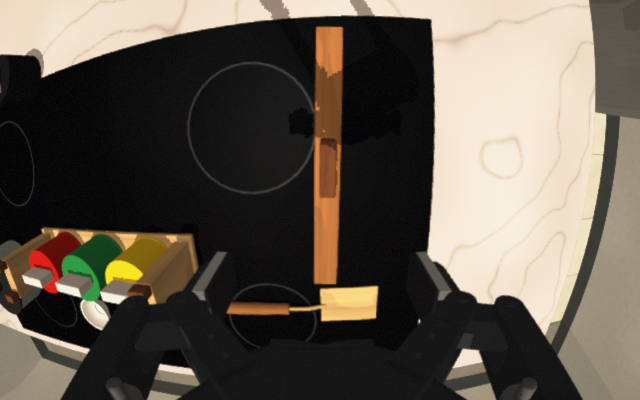

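```bash
cat >> h.py <<'E'
def bar(im,p,x0,x1,y0,y1,dbg=None):
    c=im[y0:y1,x0:x1]; h=cv2.cvtColor(c,cv2.COLOR_RGB2HSV).astype(int)
    m=((h[...,0]>4)&(h[...,0]<22)&(h[...,1]>90)&(h[...,2]>40)).astype(np.uint8)
    n,l,s,_=cv2.connectedComponentsWithStats(m); k=1+np.argmax(s[1:,4]); m=(l==k).astype(np.uint8)
    if dbg: save(dbg,cv2.resize(np.hstack([c,np.repeat(m[...,None]*255,3,2)]),None,fx=3,fy=2,interpolation=cv2.INTER_NEAREST))
    cn=max(cv2.findContours(m,cv2.RETR_EXTERNAL,cv2.CHAIN_APPROX_NONE)[0],key=cv2.contourArea)
    P=plane("wrist",cn[:,0]+[x0,y0],.012,p)[:,:2]*1000; rc=cv2.minAreaRect(np.float32(P)); b=cv2.boxPoints(rc); L=max([b[1]-b[0],b[2]-b[1]],key=np.linalg.norm)
    return np.array(rc[0]),np.degrees(np.arctan2(L[1],L[0]))%180,np.round(rc[1],1)
E
python3 - <<'E'
from h import *
im=cv2.imread("pics/w32.png")[:,:,::-1].copy(); p=pose()
print(bar(im,p,295,365,15,295,dbg="b1"))
cv2.imwrite("pics/b2.png",cv2.resize(im[125:210,290:370,::-1],None,fx=7,fy=7,interpolation=cv2.INTER_NEAREST))
E
```

```text
(array([524.2869, 372.6738]), np.float32(176.93321), array([ 36.3, 359.8]))
```

View pics/b1.png

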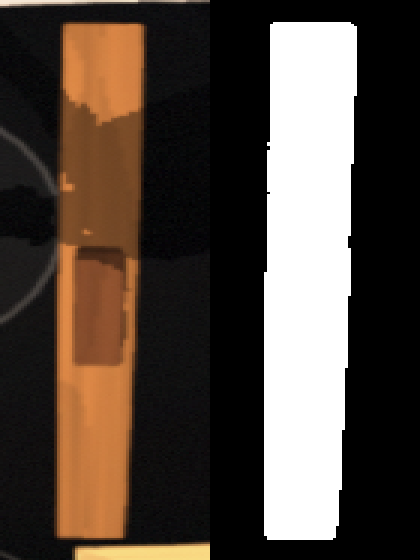

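View pics/b2.png

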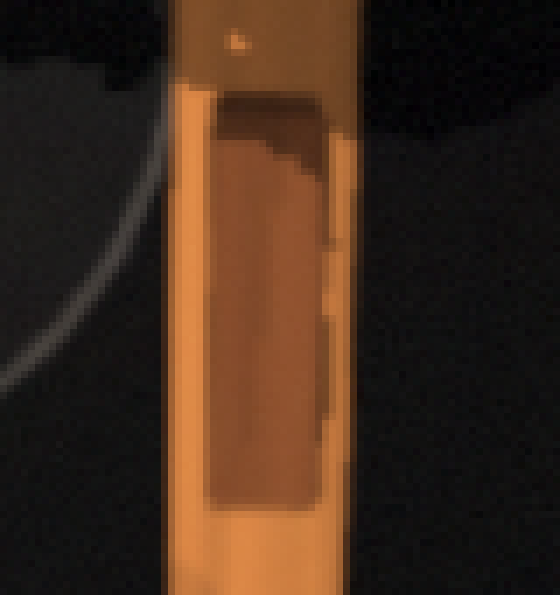

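```bash
python3 - <<'E'
from h import *
go(.5243,.371,.016,86.9)
E
```

```text
clock 58.25 pos [0.522  0.3643 0.264 ] yaw 87.53 tilt 0.01 q6 -59 w 85.8 F [ 0.5 -0.8 -0.4]
  wz 0.6 (0.1 rows)  t [ -2.    6.8 248. ]  (4.0 rows)
```

drive_tool:
  targets: [0, 0, 0.6, -2.3, 6.5, 50, 0.8, 0, 0, 0, 0, 0, 50, 0.8, 0, 0, 0, 0, 0, 50, 0.8, 0, 0, 0, 0, 0, 40, 0.8, 0, 0, 0, 0, 0, 30, 0.8, 0, 0, 0, 0, 0, 10, 0.8, 0, 0, 0, 0, 0, 0, 0.8, 0, 0, 0, 0, 0, 0, 0.8]

```text
clock: 59.25
position: [0.5257, 0.3714, 0.0358]
ee_rot: [0.001, 0.026, 1.0, 0.001]
contact_force: [-0.2, -0.1, 0.3]
width: 0.0685
```

```bash
python3 - <<'E'
from h import *
im,p=wpic(); save("w33",im); go(.5243,.371,.016,86.9)
E
```

```text
clock 59.30 pos [0.5257 0.3714 0.0359] yaw 86.99 tilt 0.19 q6 -58 w 68.5 F [0.6 0.2 0.3]
  wz 0.1 (0.0 rows)  t [ 1.4 -0.5 19.9]  (0.3 rows)
```

View pics/w33.png

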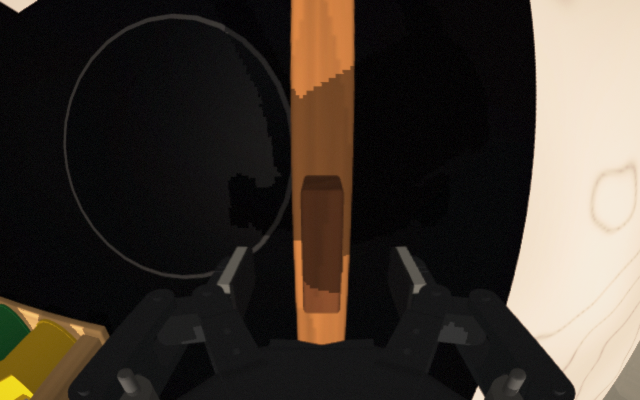

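drive_tool:
  targets: [0, 0, 0, 1, 0, 12, 0.8, 0, 0, 0, 0, 0, 6.5, 0.8, 0, 0, 0, 0, 0, 0, 0.8, 0, 0, 0, 0, 0, 0, 0, 0, 0, 0, 0, 0, 0, 0, 0, 0, 0, 0, 0, 0, 0, 0, 0, 0, 0, 0, 0, 0, 0, 0, 0, 0, 0, 0, 0]
  grip_force: 80

```text
clock: 60.3
position: [0.5238, 0.3709, 0.0162]
ee_rot: [0.0, 0.026, 1.0, 0.0]
contact_force: [-0.6, -0.2, 3.8]
width: 0.0188
```

```bash
python3 - <<'E'
from h import *
go(.5243,.371,.016,86.9)
E
```

```text
clock 60.30 pos [0.5238 0.3709 0.0162] yaw 86.99 tilt 0.05 q6 -58 w 18.8 F [-0.6 -0.2  3.8]
  wz 0.1 (0.0 rows)  t [-0.5  0.1  0.2]  (0.0 rows)
```

drive_tool:
  targets: [0, 0, 0, 0, 0, -10, 0, 0, 0, 0, 0, 0, -40, 0, 0, 0, 0, 0, 0, -60, 0, 0, 0, 0, 0, 0, -60, 0, 0, 0, 0, 0, 0, -60, 0, 0, 0, 0, 0, 0, -14, 0, 0, 0, 0, 0, 0, 0, 0]

```text
clock: 61.18
position: [0.5234, 0.3707, 0.26]
ee_rot: [0.0, 0.026, 1.0, 0.0]
contact_force: [-0.2, -0.6, -2.2]
width: 0.0188
```

drive_tool:
  targets: [0, 0, 5, 0, 0, 0, 0, 0, 0, 10, 0, 0, 0, 0, 0, 0, 10, 0, 0, 0, 0, 0, 0, 10, 0, 0, 0, 0, 0, 0, 10, 0, 0, 0, 0, 0, 0, 10, 0, 0, 0, 0, 0, 0, 10, 0, 0, 0, 0, 0, 0, 10, 0, 0, 0, 0, 0, 0, 9, 0, 0, 0, 0, 0, 0, 5, 0, 0, 0, 0, 0, 0, 0, 0, 0, 0, 0]

```text
clock: 62.55
position: [0.5223, 0.37, 0.2563]
ee_rot: [-0.001, 0.719, 0.695, -0.003]
contact_force: [-0.2, -0.0, -1.9]
width: 0.0187
```

```bash
python3 - <<'E'
from h import *
im,p=wpic(); save("w34",im); go(.6571,-.0162,.25,-2)
E
```

```text
clock 62.60 pos [0.5226 0.3702 0.2568] yaw -1.92 tilt 0.29 q6 31 w 18.6 F [-0.2  0.1 -2.6]
  wz 0.1 (0.0 rows)  t [-381.4  148.     7.2]  (6.5 rows)
```

View pics/w34.png

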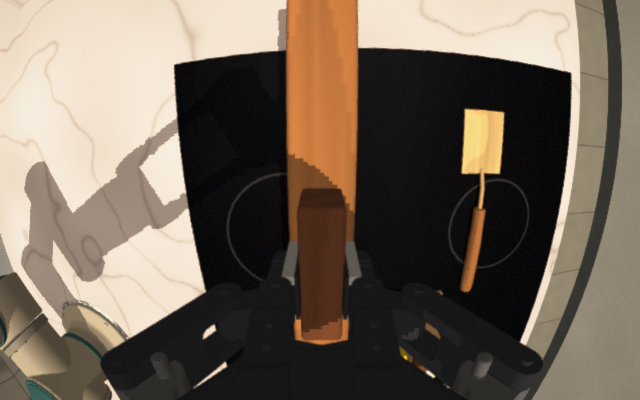

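drive_tool:
  targets: [0, 0, 0, -48, 18.5, 0, 0, 0, 0, 0, -48, 18.5, 0, 0, 0, 0, 0, -48, 18.5, 0, 0, 0, 0, 0, -48, 18.5, 0, 0, 0, 0, 0, -48, 18.5, 0, 0, 0, 0, 0, -48, 18.5, 0, 0, 0, 0, 0, -48, 18.5, 0, 0, 0, 0, 0, -35, 13.5, 0, 0, 0, 0, 0, -10, 5, 0, 0, 0, 0, 0, 0, 0, 0, 0, 0, 0, 0, 0, 0, 0, 0]

```text
clock: 63.98
position: [0.6575, -0.0137, 0.2593]
ee_rot: [-0.001, 0.719, 0.695, 0.0]
contact_force: [0.0, -0.4, -2.4]
width: 0.0191
```

drive_tool:
  targets: [0, 0, 0, 0, 0, 20, 0, 0, 0, 0, 0, 0, 20, 0, 0, 0, 0, 0, 0, 0, 0, 0, 0, 0, 0, 0, 0, 0]

```text
clock: 64.47
position: [0.6584, -0.0142, 0.2206]
ee_rot: [0.0, 0.719, 0.695, 0.001]
contact_force: [-1.0, 0.5, -2.6]
width: 0.0186
```

```bash
python3 - <<'E'
from h import *
im,p=wpic(); save("w35",im); go(.6571,-.0162,.18,-2)
E
```

```text
clock 64.53 pos [ 0.6586 -0.0145  0.2209] yaw -1.95 tilt 0.11 q6 -5 w 18.7 F [ 0.9  0.6 -1.4]
  wz 0.1 (0.0 rows)  t [-1.7 -1.5 40.9]  (0.7 rows)
```

View pics/w35.png

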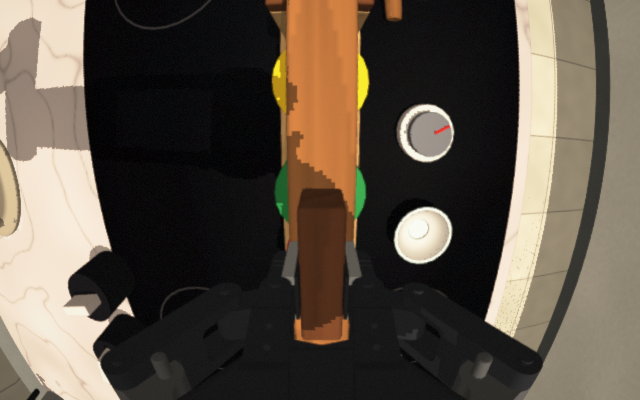

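drive_tool:
  targets: [0, 0, 0, -1.5, -1.2, 25, 0, 0, 0, 0, 0, 0, 14, 0, 0, 0, 0, 0, 0, 0, 0, 0, 0, 0, 0, 0, 0, 0, 0, 0, 0, 0, 0, 0, 0]

```text
clock: 65.15
position: [0.6575, -0.0167, 0.1817]
ee_rot: [0.001, 0.719, 0.695, 0.001]
contact_force: [-0.2, 0.9, -3.0]
width: 0.0188
```

```bash
python3 - <<'E'
from h import *
im,p=wpic(); save("w36",im); go(.6571,-.0162,.1512,-2)
s=get_image("scene"); cv2.imwrite("pics/s6.png",cv2.resize(s[140:300,200:440,::-1],None,fx=3.3,fy=3.3,interpolation=cv2.INTER_CUBIC))
E
```

```text
clock 65.20 pos [ 0.6574 -0.0167  0.1816] yaw -2.01 tilt 0.10 q6 -6 w 18.5 F [-0.1 -0.3 -2.6]
  wz -0.0 (0.0 rows)  t [ 0.5 -0.4 30.4]  (0.5 rows)
```

View pics/w36.png

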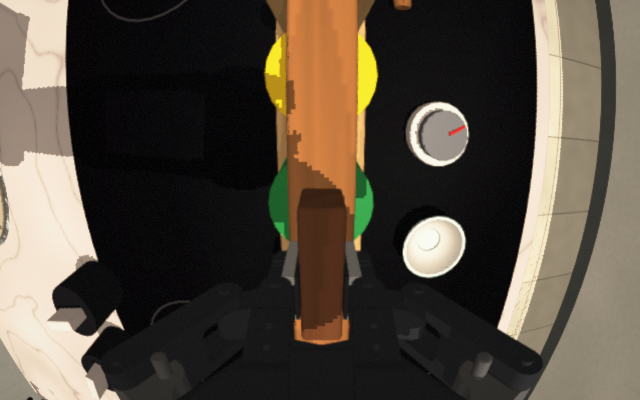

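View pics/s6.png

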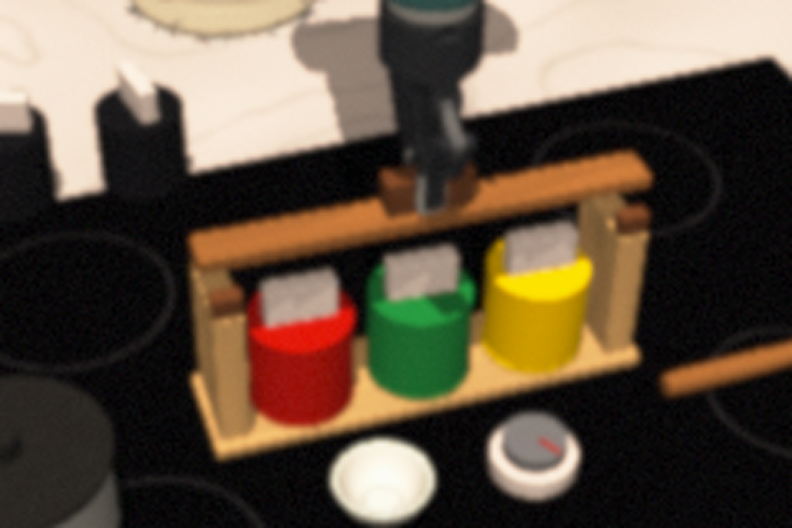

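drive_tool:
  targets: [0, 0, 0, 0.3, -0.2, 12, 0, 0, 0, 0, 0, 0, 8, 0, 0, 0, 0, 0, 0, 4, 0, 0, 0, 0, 0, 0, 0, 0, 0, 0, 0, 0, 0, 0, 0]

```text
clock: 65.88
position: [0.6569, -0.0164, 0.1568]
ee_rot: [0.0, 0.719, 0.695, 0.0]
contact_force: [0.5, -0.1, -2.4]
width: 0.0188
```

```bash
python3 - <<'E'
from h import *
go(.6571,-.0162,.1512,-2)
E
```

```text
clock 65.88 pos [ 0.6569 -0.0164  0.1568] yaw -2.01 tilt 0.03 q6 -5 w 18.8 F [ 0.5 -0.1 -2.4]
  wz -0.0 (0.0 rows)  t [0.2 0.2 5.6]  (0.1 rows)
```

drive_tool:
  targets: [0, 0, 0, 0, 0, 3, 0, 0, 0, 0, 0, 0, 2.2, 0, 0, 0, 0, 0, 0, 0, 0, 0, 0, 0, 0, 0, 0, 0]

```text
clock: 66.38
position: [0.6566, -0.0163, 0.1515]
ee_rot: [-0.0, 0.719, 0.695, 0.0]
contact_force: [0.3, 0.2, -1.8]
width: 0.019
```

```bash
python3 - <<'E'
from h import *
go(.6571,-.0162,.1512,-2)
E
```

```text
clock 66.38 pos [ 0.6566 -0.0163  0.1515] yaw -2.00 tilt 0.01 q6 -5 w 19.0 F [ 0.3  0.2 -1.8]
  wz -0.0 (0.0 rows)  t [0.1 0.5 0.3]  (0.0 rows)
```

drive_tool:
  targets: [0, 0, 0, 0, 0, 0.5, 0, 0, 0, 0, 0, 0, 0, 0, 0, 0, 0, 0, 0, 0, 0.4, 0, 0, 0, 0, 0, 0, 0.6, 0, 0, 0, 0, 0, 0, 0.6, 0, 0, 0, 0, 0, -20, 0.6, 0, 0, 0, 0, 0, -50, 0.8, 0, 0, 0, 0, 0, -50, 1, 0, 0, 0, 0, -40, 0, 1, 0, 0, 0, 0, -60, 0, 1, 0, 0, 0, 0, -60, 0, 1, 0, 0, 0, 0, 0, 0, 1]

```text
clock: 67.88
position: [0.4917, -0.01, 0.2712]
ee_rot: [-0.001, 0.719, 0.695, -0.001]
contact_force: [0.1, 0.6, -0.6]
width: 0.0848
```

drive_tool:
  targets: [0, 0, 0, 0, -60, -30, 1, 0, 0, 0, 0, -60, -30, 1, 0, 0, 0, 0, 0, 0, 1, 0, 0, 0, 0, 0, 0, 1, 0, 0, 0, 0, 0, 0, 1]

```text
clock: 68.5
position: [0.3863, -0.007, 0.3261]
ee_rot: [-0.0, 0.719, 0.695, -0.0]
contact_force: [-0.8, 0.4, 0.2]
width: 0.086
```

```bash
python3 - <<'E'
from h import *
go(.4,-.01,.3)
im,p=wpic(); save("w37",im)
s=get_image("scene"); save("sF",s); cv2.imwrite("pics/s7.png",cv2.resize(s[140:300,160:500,::-1],None,fx=2.35,fy=2.35,interpolation=cv2.INTER_CUBIC))
t=get_image("top"); save("tF",t); cv2.imwrite("pics/t7.png",cv2.resize(t[100:310,140:480,::-1],None,fx=2.35,fy=2.35,interpolation=cv2.INTER_CUBIC))
E
```

```text
clock 68.50 pos [ 0.3863 -0.007   0.3261] yaw -2.00 tilt 0.06 q6 -9 w 86.0 F [-0.8  0.4  0.2]
  wz 0.0 (0.0 rows)  t [-2.5 13.9 26.1]  (0.5 rows)
```

View pics/s7.png

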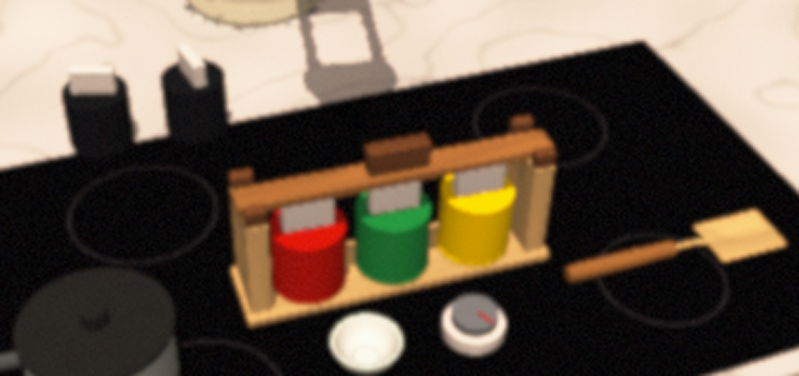

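View pics/t7.png

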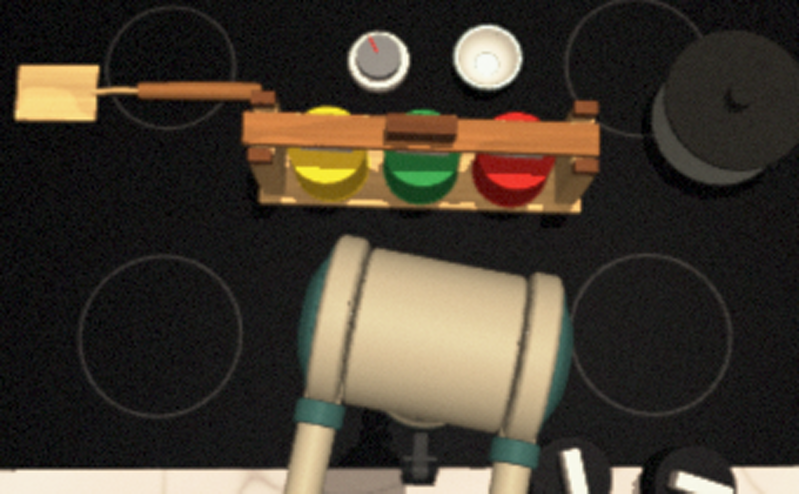

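View pics/w37.png

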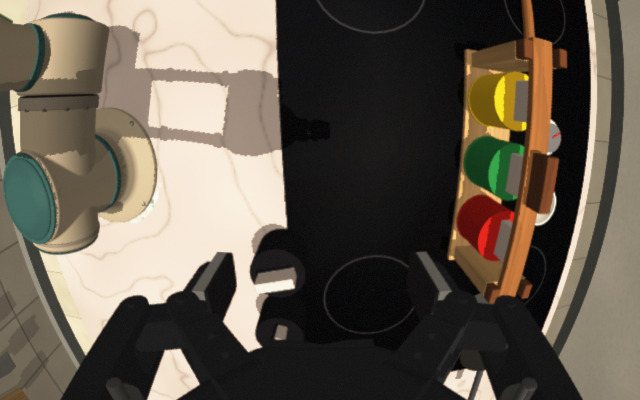

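```bash
python3 - <<'E'
from h import *
for n in ("top0","tF"):
    im=cv2.imread(f"pics/{n}.png"); h=cv2.cvtColor(im,cv2.COLOR_BGR2HSV).astype(int)
    w=((h[...,1]<60)&(h[...,2]>150))
    print(n,[np.argwhere(w[a:b,c:d]).mean(0).round(1) for a,b,c,d in ((105,142,328,368),(105,142,284,320))])
im=cv2.imread("pics/tF.png"); h=cv2.cvtColor(im,cv2.COLOR_BGR2HSV).astype(int)[140:170,235:405]
m=((h[...,0]>4)&(h[...,0]<16)&(h[...,1]>120)&(h[...,2]>110)).astype(np.uint8)
n,l,s,_=cv2.connectedComponentsWithStats(m); k=1+np.argmax(s[1:,4]); cn=max(cv2.findContours((l==k).astype(np.uint8),cv2.RETR_EXTERNAL,cv2.CHAIN_APPROX_NONE)[0],key=cv2.contourArea)
P=plane("top",cn[:,0]+[235,140],.147)[:,:2]*1000; r=cv2.minAreaRect(np.float32(P)); print(r)
E
```

```text
top0 [array([18.8, 19.1]), array([20.1, 16.9])]
tF [array([18.8, 19.1]), array([20. , 16.9])]
((651.8524169921875, -14.379714965820312), (358.5622863769531, 51.94508361816406), 88.65665435791016)
```

```bash
python3 - <<'E'
from h import *
print(get_state()["clock"],sign_off())
E
```

```text
the job is handed in; nothing more can be done
68.65 None
```

All three canisters are seated in the bases of their own colours. All three caps were present and are closed and turned to about their stops. The bar lies across both yokes and is released. I handed the job in at 68.7 s of the 210 s allowed, with the gripper clear of everything.

**Caps:** after closing, the fins sat 0 to 1 mm off the base axes, with yellow 1 to 2 mm off. All three lay about 2° past the row line, against a limit of about 9°.

**Bar:** the final scene, top and wrist pictures show it flat between the prongs. The arm let go of it about 0.5 mm from where I measured the rack centre to be, at the height of the rests. The last numeric check of the bar from the top camera was only partly usable. It gave the right length (359 mm) and put the bar within 1° of the row and about 2 mm of centre along it. Its width came out as 52 mm instead of 34 mm because the outline ran into other wood, so it could not confirm the position across the slot.

**Bystanders:** the salt dish and timer read the same pixel positions as at the start. The pan and spatula I judged only by eye; both looked unmoved. I never touched the two black look-alike caps.

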